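# Lay up a soup tray and a juice tray

### The job

Lay up the two serving trays from the crockery standing on the counter. The rectangular tray is the soup set: the short tumbler on its cork coaster, the round bowl on its underplate and the soup spoon lengthwise on the spoon rest; the round tray is the juice set: the tall glass on its cork coaster and the square dish on its underplate. Set each thing down upright and centred in its place, with nothing dropped or tipped over, and let go.

Things in the scene. Friction and masses are not known exactly. Their poses are not given: they have to be found in the camera images.
- tall_glass_mid (a point): the tall clear drinking glass, standing mouth up on the counter: 140 mm high, slightly tapered, 52 mm across at the foot and 60 mm at the rim, 55 mm at mid-height, wall 3 mm, about 250 g. The point is on its axis, half-way up, 70 mm above its foot; z axis up. (The glasses standing mouth down on the rack at the back do not belong to the job.)
- tumbler_mid (a point): the short clear tumbler, standing mouth up: 85 mm high, 60 mm across at the foot and 64 mm at the rim, wall 3.5 mm, about 220 g. The point is on its axis, half-way up, 42.5 mm above its foot; z axis up.
- soup_bowl_mid (a point): the small round white porcelain bowl, standing mouth up: 36 mm high, sides flaring from a 40 mm foot to 68 mm across the rim (65 mm at 26 mm up), wall 4 mm, about 120 g. The point is on its axis, half-way up, 18 mm above its foot; z axis up.
- square_dish_mid (a point): the small square white porcelain dish, standing mouth up: 30 mm high, nearly upright sides, 64 mm from side to side at the rim and 59 mm near the foot (88 mm over the corners at the rim), wall 4.5 mm, about 130 g. The point is at its centre, half-way up, 15 mm above its foot; z axis up, x and y axes square to its sides.
- soup_spoon_mid (a point): the white porcelain soup spoon, 140 mm long, 50 g, standing on its bowl's flat foot (18 to 58 mm ahead of this point). Bowl to +x, 42 mm wide, rim 22 mm up; handle to -x, rising to 41 mm. The point is half-way along, in the straight neck to be gripped across y: 16 mm wide, from 20 mm behind the point to 10 mm ahead, 8 to 24 mm above the foot's underside, the point 16 mm above it. z up.
- soup_coaster_top (a point): the round cork coaster on the rectangular wooden tray: 90 mm across, 4 mm thick, fixed. The point is the centre of its upper face, 12 mm above the counter. The tray (320 x 250 mm, fixed) has a floor 8 mm thick and a rim 18 mm above the counter.
- soup_underplate_top (a point): the round flat white underplate on the rectangular tray: 110 mm across, 5 mm thick, flat on top, fixed. The point is the centre of its upper face, 13 mm above the counter.
- spoon_rest_top (a point): the oblong flat white spoon rest on the rectangular tray: 150 mm long (x axis) by 60 mm wide (y axis), 5 mm thick, flat on top, fixed. The point is the centre of its upper face, 13 mm above the counter.
- juice_coaster_top (a point): the round cork coaster on the round wooden tray: 90 mm across, 4 mm thick, fixed. The point is the centre of its upper face, 12 mm above the counter. The tray (300 mm across, fixed) has a floor 8 mm thick and a rim 18 mm above the counter.
- juice_underplate_top (a point): the round flat white underplate on the round tray: 110 mm across, 5 mm thick, flat on top, fixed. The point is the centre of its upper face, 13 mm above the counter.
Not all that is in view belongs to the job. Leave any green look-alike of the part that bears soup_spoon_mid alone. Leave any pink look-alike of the part that bears tumbler_mid alone.

How it is judged:
By the outcome, as a careful person would: the job done as asked, in the order asked, and still so for the second after the job is handed in, with the robot touching nothing.
It also fails if it takes over 120 s, if anything falls off the work surface, if the arm or the gripper's body presses on something with over 40 N, if the wrist force passes 120 N, or if a joint passes its speed limit or range.

### The arm

A 6-joint arm with a two-finger parallel gripper is mounted at the origin on the work surface. World frame = base frame: x ahead of the robot, y to its left, z up, the work surface at z = 0. Lengths are in mm, angles in rad, forces in N, time in s.
With the tool pointing down it reaches from about 400 to 925 mm from the base axis. Payload 12.5 kg.
Tool frame: the origin (TCP) lies at the very end of the fingers, on their centre line; the grasp point (between the pads) lies env.grip_point_offset behind it (env.grip_point_offset is the distance from the TCP to the grasp point, in mm); y points along the fingers, z is the direction in which the jaws open and shut, and the axes are right-handed (so a half turn about y gives the same grasp; the last joint's range is limited). The gripper opens to 95 mm and grips with 3 to 60 N. Pads are 20 mm wide; open, the fingers measure 119 mm over their backs; the gripper's body (75 mm by 180 mm) begins 59 mm behind the grasp point.
Start: joints at [1.132, 0.491, 1.559, -0, 1.092, -0.106], TCP at [204.165, 590.731, 214.661] pointing down, gripper open.
Joint ranges: [-3.1, 3.1], [-0.84, 2.19], [0.05, 2.79], [-1.13, 4.28], [0.06, 2.93], [-2.69, 2.69]. Speed limits (rad/s): [2.22, 2.22, 2.79, 3.14, 3.14, 3.14].

### API

Orientations are given as [roll, pitch, yaw] about the fixed x, y, z axes, in that order (R = Rz(yaw) Ry(pitch) Rx(roll)).
In Python, from cell import readout, read_camera, env, nets gives the robot as it stands.
- The arm moves only by the tool apply_moves, never from a script. Its argument "increments" is a list of rows, each a list of 3 entries, a list of its own where there are three numbers: the shift along the tool's x, y, z in cm, then the turn, a rotation vector about the tool's x, y, z in degrees, then the finger opening in cm, from 0 to 9.51. A call has exactly 5 rows; each row shifts and turns the pose as measured when the row begins, along the tool's axes as they then stand; what a row does not reach is not made up. A row lasts 1/8 s, in which the tool goes at most 62.5 mm and 10.7 degrees, less where a joint would pass 70% of its speed; a pose out of reach is approached as far as the arm can. A call with a gripper value outside its range is refused whole. The fingers move at their own pace and stop on an object; the grip force is fixed at half the most. Time passes only in rows, so rows that do not move let the fingers close, or fill a call up. It gives the time, the measured TCP pose, the force and the opening at its end, in the units of the state.
- readout.state(): the state, without advancing time (a new reading comes with each control period).
- read_camera(name): name is "side" or "top" or "wrist"; returns a dict with "img" (480x640x3 uint8, red, green, blue), "vfov" (degrees; the focal length in pixels is half the picture's height over the tangent of half this angle, whatever the lens; pixels are square), "cx", "cy" (the principal point, pixels), "distortion" ([k1, k2, p1, p2, k3] as OpenCV has them; the pictures are not rectified), "rvec" (rotation vector, rad) and "tvec" (3), from world to camera coordinates, as OpenCV has them; the wrist camera has in their place "mount" (4x4, takes a point from camera to tool coordinates, whose origin is the TCP and whose axes are the tool frame's). Camera axes: x right, y down, z forward; pixel columns grow to the right and rows downward; lengths in mm; the calibration is good to about 2 mm. A picture is of the moment at which its call begins: read the wrist's pose just before it. There is no depth.
- env.job_done(): hands the job in, once; it reports no verdict.
Trained networks look in a picture, given as the dict that the camera call returned (one of the last four; its "shot" number tells which), for a name from the list of things; names that differ only in an ending like _2 or _b are one class to them, and where a whole thing is asked for, a point or a joint stands for the part that bears it (a point fixed in the world has none). Each returns a list of dicts, best first, with "confidence" (0 to 1); they miss things now and then, are a little off and sometimes report something else, mostly with a low value. They report only what shows in the picture. A call takes as long as a camera call. They do not tell look-alikes from the thing itself.
- nets.look_for(picture, thing): "point" ([x, y, z] in mm, in the coordinates of the camera as it stood for that picture, good to about 4 mm: the middle of the surface that is visible of it).
- nets.mark_of(picture, thing): "point" ([x, y, z] in mm, in the coordinates of the camera as it stood for that picture, good to about 4 mm: a listed point, or the origin of a listed thing).
The state is a dict: "t": time; "joints": joint angles; "qvel": joint speeds; "tau": joint torques, N m; "eef_pos": TCP position; "tcp_rot": TCP orientation; "ft_force": force on the tool from outside, world axes, zero at the start; "moment": the same for the moment, N m; "opening": opening from 0.0 (shut) to 1.0 (fully open).
Only numpy, scipy, OpenCV 4.12 (cv2) and the standard library are available. Lean on these libraries where they do the work, as an engineer would, in place of code of your own. Each camera call takes 0.05 s, during which the arm holds its last target. There are 200 camera calls.

## Working session

There is one attempt and no reset: what is moved stays moved. The work goes in short steps, Python scripts to look and compute and a tool call to move; the robot and the scene stay as the last step left them, time stands still between calls to the robot, and variables do not carry over. Pictures are saved under pics/ and viewed, about 12 in all and at most 16, crops included, and the job is handed in when it is done.

Besides the shell and the picture viewer there is one more tool, called after "Request:" by a JSON object that holds its "name" and its "arguments", one argument or row to a line. apply_moves: Moves the arm, as the interface text tells. Its arguments: {"type":"object","properties":{"increments":{"type":"array"}},"required":["increments"]}

```bash
mkdir -p pics; ls; python3 - <<'E'
from cell import readout, read_camera, env, nets
import cv2, numpy as np
print(readout.state(), env.grip_point_offset)
for n in ("top","side","wrist"):
    p=read_camera(n); cv2.imwrite(f"pics/{n}0.png",p["img"][:,:,::-1])
    print({k:(np.array(v).round(4).tolist() if k!="img" else 0) for k,v in p.items()})
E
```

```text
pics
{'t': 0.0, 'joints': array([ 1.13239051e+00,  4.91585665e-01,  1.55944071e+00,  2.39106764e-05,
        1.09168656e+00, -1.05624716e-01]), 'qvel': array([-0.00027916,  0.00086876, -0.00016778,  0.00025617,  0.00075388,
       -0.00115629]), 'tau': array([ 3.73258503e-03, -6.12649369e+01, -2.58191407e+01,  6.93482766e-02,
        4.81084292e-02, -7.07987806e-05]), 'eef_pos': array([204.05783004, 590.5012269 , 214.04853562]), 'tcp_rot': array([-1.57190813e+00,  1.39197487e-04, -3.32792215e-01]), 'ft_force': array([ 0.26942831, -0.7009785 , -0.52750456]), 'moment': array([-0.01977309, -0.0181059 ,  0.03240244]), 'opening': 1.000980768328822} 18.8
{'img': 0, 'vfov': 47.9599, 'cx': 324.6017, 'cy': 245.3307, 'distortion': [-0.0257, 0.0, 0.0, 0.0, 0.0], 'rvec': [2.1036, -2.1475, 0.2072], 'tvec': [9.8028, 454.8575, 1034.5362], 'shot': 1}
{'img': 0, 'vfov': 51.1761, 'cx': 315.5749, 'cy': 235.7002, 'distortion': [-0.1076, 0.0, 0.0, 0.0, 0.0], 'rvec': [2.0671, -0.4174, 0.2723], 'tvec': [-395.6974, 156.6593, 1110.6193], 'shot': 2}
{'img': 0, 'vfov': 59.9136, 'cx': 323.788, 'cy': 238.5562, 'distortion': [0.0343, 0.0, 0.0, 0.0, 0.0], 'mount': [[-0.0006, 0.9711, 0.2388, -65.5568], [-0.0008, -0.2388, 0.9711, -169.2707], [1.0, 0.0004, 0.0009, 0.4887], [0.0, 0.0, 0.0, 1.0]], 'shot': 3}
```

View pics/top0.png

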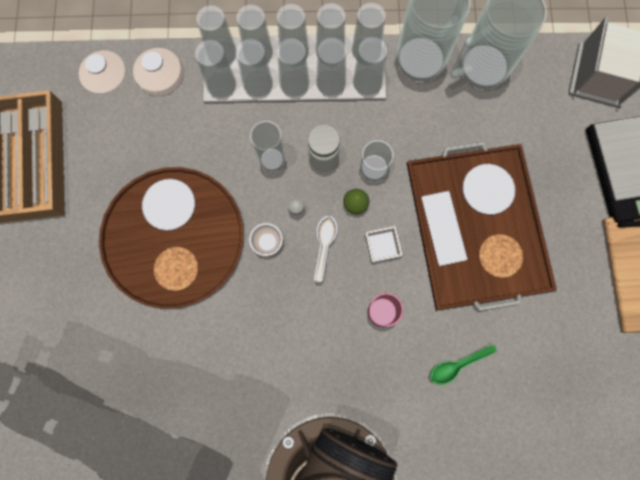

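View pics/side0.png

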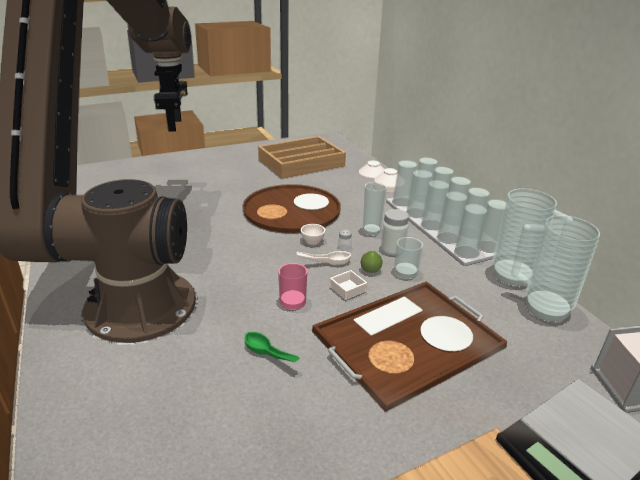

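```bash
cat > h.py <<'E'
from cell import readout, read_camera, env, nets
import cv2, numpy as np
from scipy.spatial.transform import Rotation as R
NAMES="tall_glass_mid tumbler_mid soup_bowl_mid square_dish_mid soup_spoon_mid soup_coaster_top soup_underplate_top spoon_rest_top juice_coaster_top juice_underplate_top".split()
def tool():
    s=readout.state(); T=np.eye(4); T[:3,:3]=R.from_euler('xyz',s['tcp_rot']).as_matrix(); T[:3,3]=s['eef_pos']; return T
def shot(n):
    T=tool(); p=read_camera(n)
    if n=="wrist": W=T@np.array(p["mount"])
    else:
        C=np.eye(4); C[:3,:3]=cv2.Rodrigues(np.array(p["rvec"]))[0]; C[:3,3]=p["tvec"]; W=np.linalg.inv(C)
    p["W"]=W
    f=240/np.tan(np.radians(p["vfov"]/2)); p["K"]=np.array([[f,0,p["cx"]],[0,f,p["cy"]],[0,0,1]]); p["D"]=np.array(p["distortion"])
    return p
def world(p,c): return p["W"][:3,:3]@np.array(c)+p["W"][:3,3]
def pix(p,w):
    C=np.linalg.inv(p["W"]); return cv2.projectPoints(np.array([w],float),cv2.Rodrigues(C[:3,:3])[0],C[:3,3],p["K"],p["D"])[0].ravel()
def ray(p,uv):
    x=cv2.undistortPoints(np.array([[uv]],float),p["K"],p["D"]).ravel(); d=p["W"][:3,:3]@np.array([x[0],x[1],1]); return p["W"][:3,3],d/np.linalg.norm(d)
def onplane(p,uv,z):
    o,d=ray(p,uv); return o+d*(z-o[2])/d[2]
def tri(rs):
    A=0;b=0
    for o,d in rs: M=np.eye(3)-np.outer(d,d); A=A+M; b=b+M@o
    return np.linalg.solve(A,b)
def marks(p,names=NAMES,cmin=.3,fn="mark_of"):
    for n in names:
        for r in getattr(nets,fn)(p,n):
            if r["confidence"]>cmin:
                w=world(p,r["point"]); print(p["shot"],n,round(r["confidence"],2),w.round(1),pix(p,w).round(0))
E
python3 - <<'E'
from h import *
for n in ("top","side"):
    p=shot(n); marks(p)
E
```

```text
4 tall_glass_mid 0.95 [655.5 110.7  70.4] [268. 146.]
4 tumbler_mid 0.84 [ 324.6 -113.3   40. ] [384. 310.]
4 tumbler_mid 0.57 [ 628.2 -111.4   42.9] [377. 162.]
4 soup_bowl_mid 0.88 [472.1 119.   15.2] [267. 241.]
4 square_dish_mid 0.72 [ 460.8 -118.9   14.5] [383. 244.]
4 soup_spoon_mid 0.89 [448.7  -3.9  14.5] [327. 251.]
4 soup_coaster_top 0.94 [ 434.9 -364.6   12. ] [502. 254.]
4 soup_underplate_top 0.96 [ 576.6 -348.3   13. ] [489. 188.]
4 spoon_rest_top 0.92 [ 492.6 -250.8    8.9] [445. 228.]
4 juice_coaster_top 0.79 [417.4 307.8  13.8] [174. 269.]
4 juice_underplate_top 0.57 [552.7 320.8  11.2] [170. 205.]
5 tall_glass_mid 0.77 [655.  108.4  71. ] [374. 209.]
5 tumbler_mid 0.77 [ 327.8 -113.3   43.9] [294. 286.]
5 tumbler_mid 0.7 [ 631.  -105.5   43.5] [407. 257.]
5 tumbler_mid 0.67 [ 456.9 -117.4   19.9] [346. 283.]
5 soup_bowl_mid 0.79 [475.5 118.7  15.8] [313. 236.]
5 square_dish_mid 0.97 [ 459.7 -119.3   18.5] [347. 284.]
5 soup_spoon_mid 0.83 [ 220.3 -264.3   16.1] [271. 351.]
5 soup_coaster_top 0.73 [ 438.4 -362.8    9.3] [393. 357.]
5 soup_underplate_top 0.92 [ 572.9 -346.7   10.8] [444. 334.]
5 spoon_rest_top 0.61 [ 494.5 -243.9   10.9] [387. 314.]
5 juice_underplate_top 0.64 [554.2 327.9  14.8] [310. 200.]
```

The top view shows the real tumbler at (377,160), with the pink one at (385,310). The real spoon is at (325,250), with the green one at (460,365). The tall glass is at (268,146), the bowl at (267,240) and the dish at (383,245). A jar, a lime and a shaker stand between them. The side view agrees. I'll move towards the tumbler first.

```bash
cat >> h.py <<'E'
def plan(wps,start=None):
    """wps: (x,y,z TCP, yaw, opening cm, rows). prints rows in tool axes"""
    T=tool(); pos=T[:3,3]; Rm=T[:3,:3]; rows=[]
    for x,y,z,yaw,op,n in wps:
        Rg=R.from_euler('xyz',[-np.pi/2,0,yaw]).as_matrix(); g=np.array([x,y,z]); p0=pos
        yc=np.arctan2(Rm[1,0],Rm[0,0]); dy=(yaw-yc+np.pi)%(2*np.pi)-np.pi
        tilt=R.from_matrix(Rm.T@R.from_euler('xyz',[-np.pi/2,0,yc]).as_matrix()).as_rotvec()
        for i in range(n):
            t=(Rm.T@(p0+(g-p0)*(i+1)/n-pos)/10).round(2); r=(np.degrees([0,-dy/n,0]+(tilt if i==0 else 0))).round(1)
            rows.append([t.tolist(),r.tolist(),op])
            pos=pos+Rm@t*10; Rm=Rm@R.from_rotvec(np.radians(r)).as_matrix()
    while len(rows)%5: rows.append([[0,0,0],[0,0,0],rows[-1][2]])
    for i in range(0,len(rows),5): print(str(rows[i:i+5]).replace(" ",""))
def st():
    s=readout.state(); print(round(s['t'],2),s['eef_pos'].round(1),s['tcp_rot'].round(3),s['ft_force'].round(1),round(s['opening']*95.1,1),s['joints'].round(2))
E
python3 -c "
from h import *
plan([(600,-100,240,-1.7,9.5,17),(600,-100,240,-1.7,9.5,3)])"
```

```text
Traceback (most recent call last):
  File "h.py", line 39, in plan
    t=(Rm.T@(p0+(g-p0)*(i+1)/n-pos)/10).round(2); r=(np.degrees([0,-dy/n,0]+(tilt if i==0 else 0))).round(1)
                                                                ~~~~~~~~~~~^^~~~~~~~~~~~~~~~~~~~~
TypeError: can only concatenate list (not "int") to list
```

```bash
sed -i 's/np.degrees(\[0,-dy\/n,0\]+/np.degrees(np.array([0,-dy\/n,0])+/' h.py
python3 -c "
from h import *
plan([(600,-100,240,-1.7,9.5,18)])"
```

```text
[[[3.33,-0.14,-2.91],[-0.0,4.4,0.0],9.5],[[3.55,-0.14,-2.64],[0.0,4.4,0.0],9.5],[[3.74,-0.14,-2.37],[0.0,4.4,0.0],9.5],[[3.9,-0.14,-2.07],[0.0,4.4,0.0],9.5],[[4.06,-0.15,-1.76],[0.0,4.4,0.0],9.5]]
[[[4.18,-0.14,-1.45],[0.0,4.4,0.0],9.5],[[4.28,-0.14,-1.12],[0.0,4.4,0.0],9.5],[[4.35,-0.14,-0.8],[0.0,4.4,0.0],9.5],[[4.4,-0.14,-0.45],[0.0,4.4,0.0],9.5],[[4.42,-0.14,-0.12],[0.0,4.4,0.0],9.5]]
[[[4.41,-0.14,0.22],[0.0,4.4,0.0],9.5],[[4.39,-0.14,0.56],[0.0,4.4,0.0],9.5],[[4.33,-0.14,0.9],[0.0,4.4,0.0],9.5],[[4.25,-0.15,1.22],[0.0,4.4,0.0],9.5],[[4.15,-0.14,1.55],[0.0,4.4,0.0],9.5]]
[[[4.01,-0.14,1.86],[0.0,4.4,0.0],9.5],[[3.85,-0.14,2.17],[0.0,4.4,0.0],9.5],[[3.69,-0.14,2.45],[0.0,4.4,0.0],9.5],[[0,0,0],[0,0,0],9.5],[[0,0,0],[0,0,0],9.5]]
```

Request:
{"name": "apply_moves", "arguments": {
  "increments": [
    [[3.3, -0.1, -2.9], [0, 4.4, 0], 9.5],
    [[3.5, -0.1, -2.6], [0, 4.4, 0], 9.5],
    [[3.7, -0.1, -2.4], [0, 4.4, 0], 9.5],
    [[3.9, -0.1, -2.1], [0, 4.4, 0], 9.5],
    [[4.1, -0.2, -1.8], [0, 4.4, 0], 9.5]
  ]
}}

```text
t: 1.88
eef_pos: [313.9, 395.0, 220.3]
tcp_rot: [-1.57, 0.0, -0.724]
ft_force: [0.6, 0.2, -0.3]
opening: 0.998
```

Request:
{"name": "apply_moves", "arguments": {
  "increments": [
    [[4.2, -0.1, -1.4], [0, 4.4, 0], 9.5],
    [[4.3, -0.1, -1.1], [0, 4.4, 0], 9.5],
    [[4.3, -0.1, -0.8], [0, 4.4, 0], 9.5],
    [[4.4, -0.1, -0.5], [0, 4.4, 0], 9.5],
    [[4.4, -0.1, -0.1], [0, 4.4, 0], 9.5]
  ]
}}

```text
t: 2.5
eef_pos: [424.6, 195.8, 226.4]
tcp_rot: [-1.567, 0.0, -1.121]
ft_force: [0.2, 0.4, -0.5]
opening: 1.002
```

```bash
python3 -c "
from h import *
st()
p=shot('wrist'); marks(p)
plan([(600,-100,240,-1.7,9.5,10)])"
```

```text
2.5 [424.6 195.8 226.4] [-1.567  0.    -1.121] [ 0.2  0.4 -0.5] 95.2 [ 0.29  0.25  1.92  0.    0.97 -0.16]
6 tall_glass_mid 0.62 [479.7 117.8  16.5] [338. 306.]
6 soup_bowl_mid 0.56 [479.1 114.   17.9] [335. 309.]
6 soup_spoon_mid 0.84 [455.8   5.7  15.9] [268. 388.]
6 juice_underplate_top 0.64 [558.3 330.1  12.1] [522. 140.]
[[[3.45,-0.14,0.28],[-0.2,3.3,-0.0],9.5],[[3.43,-0.14,0.47],[0.0,3.3,0.0],9.5],[[3.39,-0.14,0.68],[0.0,3.3,0.0],9.5],[[3.35,-0.14,0.86],[0.0,3.3,0.0],9.5],[[3.3,-0.14,1.06],[0.0,3.3,0.0],9.5]]
[[[3.23,-0.14,1.25],[0.0,3.3,0.0],9.5],[[3.15,-0.15,1.43],[0.0,3.3,0.0],9.5],[[3.07,-0.14,1.61],[0.0,3.3,0.0],9.5],[[2.96,-0.14,1.78],[0.0,3.3,0.0],9.5],[[2.86,-0.14,1.95],[0.0,3.3,0.0],9.5]]
```

Request:
{"name": "apply_moves", "arguments": {
  "increments": [
    [[3.5, -0.1, 0.3], [-0.2, 3.3, 0], 9.5],
    [[3.4, -0.1, 0.5], [0, 3.3, 0], 9.5],
    [[3.4, -0.1, 0.7], [0, 3.3, 0], 9.5],
    [[3.4, -0.1, 0.9], [0, 3.3, 0], 9.5],
    [[3.3, -0.1, 1.1], [0, 3.3, 0], 9.5]
  ]
}}

```text
t: 3.68
eef_pos: [514.7, 48.3, 231.4]
tcp_rot: [-1.571, 0.001, -1.405]
ft_force: [-0.5, 1.0, -0.7]
opening: 0.998
```

Request:
{"name": "apply_moves", "arguments": {
  "increments": [
    [[3.2, -0.1, 1.3], [0, 3.3, 0], 9.5],
    [[3.2, -0.1, 1.4], [0, 3.3, 0], 9.5],
    [[3.1, -0.1, 1.6], [0, 3.3, 0], 9.5],
    [[3.0, -0.1, 1.8], [0, 3.3, 0], 9.5],
    [[2.9, -0.1, 2.0], [0, 3.3, 0], 9.5]
  ]
}}

```text
t: 4.3
eef_pos: [606.0, -105.0, 236.0]
tcp_rot: [-1.572, 0.001, -1.698]
ft_force: [0.6, 0.5, -0.3]
opening: 1.0
```

```bash
python3 -c "
from h import *
st()
p=shot('wrist'); cv2.imwrite('pics/w1.png',p['img'][:,:,::-1]); marks(p)
"
```

```text
4.3 [ 606. -105.  236.] [-1.572e+00  1.000e-03 -1.698e+00] [ 0.6  0.5 -0.3] 95.1 [-0.28  0.46  1.56  0.    1.13 -0.15]
7 tall_glass_mid 0.62 [ 496.9 -249.8    7.2] [237. 356.]
7 tumbler_mid 0.9 [ 632.6 -109.9   41.5] [353. 216.]
7 tumbler_mid 0.62 [ 321.8 -109.9   43.7] [  6. 260.]
7 square_dish_mid 0.65 [ 462.4 -122.9    7.4] [180. 244.]
7 soup_spoon_mid 0.75 [455.3   3.7  15.4] [139. 111.]
7 spoon_rest_top 0.91 [ 494.8 -248.8   10.2] [235. 357.]
7 spoon_rest_top 0.59 [ 636.2 -111.5   40.3] [357. 217.]
```

View pics/w1.png

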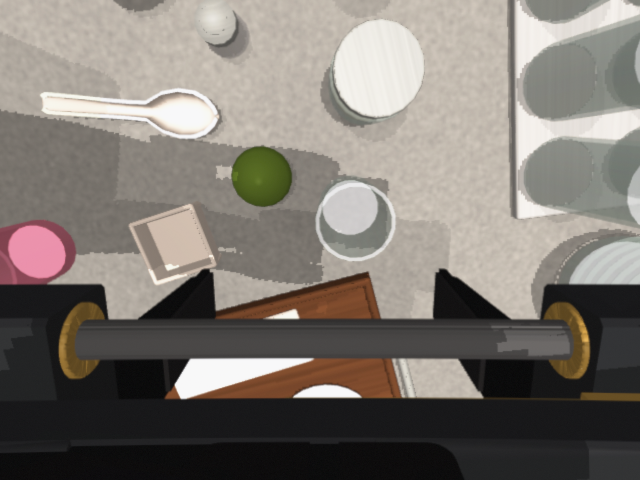

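The wrist view shows the tumbler between the fingers' line. Its rim is centred at (356,220) and its foot at (350,208). The jar at (378,68) and the lime at (261,176) are clear of it.

```bash
python3 -c "
from h import *
p=shot('wrist'); print(onplane(p,(356,220.5),85), onplane(p,(350,208),3))
# angles: spoon axis & rest from this view
print(onplane(p,(45,103),40),onplane(p,(217,114),22))
plan([(630,-110,160,-1.7,9.5,4),(630,-110,36,-1.7,9.5,4),(630,-110,36,-1.7,9.5,2)])
"
```

```text
[ 631.97904689 -104.06044869   85.        ] [ 631.86797539 -107.89646785    3.        ]
[390.27707871  16.30500821  40.        ] [524.03720221  -7.03886011  22.        ]
[[[0.07,1.91,0.63],[0.0,0.1,-0.1],9.5],[[0.07,1.9,0.63],[0.0,0.1,0.0],9.5],[[0.07,1.91,0.64],[0.0,0.1,0.0],9.5],[[0.07,1.91,0.63],[0.0,0.1,0.0],9.5],[[-0.0,3.1,0.0],[0.0,-0.0,0.0],9.5]]
[[[-0.01,3.1,0.0],[0.0,-0.0,0.0],9.5],[[0.0,3.1,0.01],[0.0,-0.0,0.0],9.5],[[-0.0,3.1,-0.0],[0.0,-0.0,0.0],9.5],[[-0.0,-0.0,-0.0],[0.0,-0.1,0.0],9.5],[[-0.0,-0.0,-0.0],[0.0,-0.1,0.0],9.5]]
```

Request:
{"name": "apply_moves", "arguments": {
  "increments": [
    [[-0.1, 1.9, 0.7], [0, 0, -0.1], 9.5],
    [[-0.1, 1.9, 0.7], [0, 0, 0], 9.5],
    [[-0.1, 1.9, 0.7], [0, 0, 0], 9.5],
    [[-0.1, 1.9, 0.6], [0, 0, 0], 9.5],
    [[0, 3.1, 0], [0, 0, 0], 9.5]
  ]
}}

```text
t: 5.52
eef_pos: [635.1, -103.1, 122.7]
tcp_rot: [-1.57, -0.001, -1.696]
ft_force: [-0.4, -0.7, 0.2]
opening: 1.003
```

Request:
{"name": "apply_moves", "arguments": {
  "increments": [
    [[0, 3.1, 0], [0, 0, 0], 9.5],
    [[0, 3.1, 0], [0, 0, 0], 9.5],
    [[0, 3.2, 0], [0, 0, 0], 9.5],
    [[0, 0, 0], [0, 0, 0], 9.5],
    [[0, 0, 0], [0, 0, 0], 9.5]
  ]
}}

```text
t: 6.15
eef_pos: [634.3, -102.8, 19.4]
tcp_rot: [-1.576, -0.0, -1.696]
ft_force: [-0.4, 0.2, 0.2]
opening: 0.997
```

```bash
python3 -c "
from h import *
st()
p=shot('wrist'); marks(p,['tumbler_mid']); cv2.imwrite('pics/w2.png',p['img'][:,:,::-1])
"
```

```text
6.15 [ 634.3 -102.8   19.4] [-1.576 -0.    -1.696] [-0.4  0.2  0.2] 94.8 [-0.26  0.75  1.67 -0.    0.73 -0.14]
9 tumbler_mid 0.56 [ 632.7 -112.    43.6] [319. 342.]
```

View pics/w2.png

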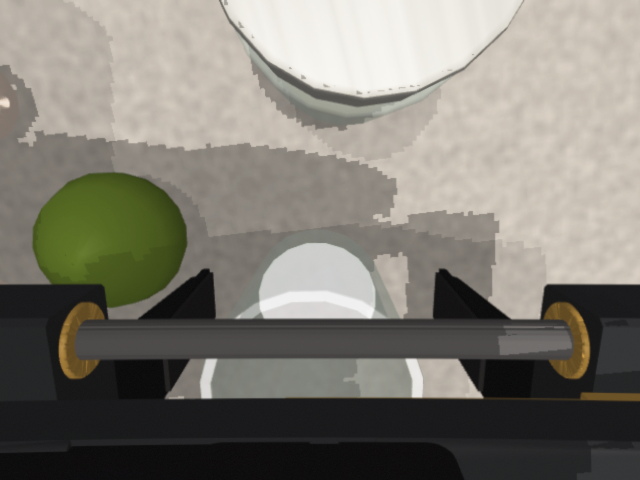

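The tumbler is between the fingers with its foot at (317,297), well clear of the jar and lime. I need its offset along tool x.

```bash
python3 -c "
from h import *
p=shot('wrist'); print(onplane(p,(317.5,300),3.5),onplane(p,(317.5,243),3.5))
# foot radius at inner bottom ~26
print(onplane(p,(259,300),3.5),onplane(p,(376,300),3.5))
"
```

```text
[ 631.4020125  -111.19346506    3.5       ] [634.98245439 -83.42754422   3.5       ]
[ 603.78744019 -107.75246056    3.5       ] [ 659.00018052 -114.59013718    3.5       ]
```

Request:
{"name": "apply_moves", "arguments": {
  "increments": [
    [[0.4, -0.5, -0.1], [0, 0, 0], 9.5],
    [[0.3, -0.3, 0], [0.2, 0, 0], 9.5],
    [[0, 0, 0], [0, 0, 0], 6],
    [[0, 0, 0], [0, 0, 0], 4],
    [[0, 0, 0], [0, 0, 0], 4]
  ]
}}

```text
t: 6.92
eef_pos: [633.3, -110.5, 31.1]
tcp_rot: [-1.568, -0.001, -1.696]
ft_force: [0.3, 0.4, 0.7]
opening: 0.738
```

Request:
{"name": "apply_moves", "arguments": {
  "increments": [
    [[0, 0, 0], [0, 0, 0], 4],
    [[0, 0, 0], [0, 0, 0], 4],
    [[0, 0, 0], [0, 0, 0], 4],
    [[0, 0, 0], [0, 0, 0], 4],
    [[0, 0, 0], [0, 0, 0], 4]
  ]
}}

```text
t: 7.55
eef_pos: [632.8, -110.3, 31.0]
tcp_rot: [-1.569, -0.001, -1.696]
ft_force: [-1.6, 0.4, 2.0]
opening: 0.668
```

```bash
python3 -c "
from h import *
st()
plan([(634,-110,130,-1.7,4,5),(436,-364,130,-1.7,4,10)])
"
```

```text
7.55 [ 632.8 -110.3   31. ] [-1.569e+00 -1.000e-03 -1.696e+00] [-1.6  0.4  2. ] 63.5 [-0.28  0.73  1.67 -0.    0.74 -0.15]
[[[-0.01,-1.98,0.03],[-0.1,0.0,0.1],4],[[-0.01,-1.98,0.02],[0.0,0.0,0.0],4],[[-0.01,-1.98,0.02],[0.0,0.0,0.0],4],[[-0.01,-1.98,0.03],[0.0,0.0,0.0],4],[[-0.01,-1.98,0.02],[0.0,0.0,0.0],4]]
[[[2.77,-0.0,-1.65],[-0.0,0.0,-0.0],4],[[2.76,-0.0,-1.64],[0.0,0.0,0.0],4],[[2.77,-0.01,-1.65],[0.0,0.0,0.0],4],[[2.77,0.0,-1.65],[0.0,0.0,0.0],4],[[2.77,-0.0,-1.64],[0.0,0.0,0.0],4]]
[[[2.76,-0.0,-1.65],[0.0,0.0,0.0],4],[[2.77,-0.01,-1.65],[0.0,0.0,0.0],4],[[2.77,0.0,-1.64],[0.0,0.0,0.0],4],[[2.76,-0.0,-1.65],[0.0,0.0,0.0],4],[[2.77,-0.0,-1.65],[0.0,0.0,0.0],4]]
```

Request:
{"name": "apply_moves", "arguments": {
  "increments": [
    [[0, -1.0, 0], [-0.1, 0, 0.1], 4],
    [[0, -1.8, 0], [0, 0, 0], 4],
    [[0, -2, 0], [0, 0, 0], 4],
    [[0, -2, 0], [0, 0, 0], 4],
    [[0, -2, 0], [0, 0, 0], 4]
  ]
}}

```text
t: 8.18
eef_pos: [632.6, -110.2, 123.8]
tcp_rot: [-1.572, 0.001, -1.696]
ft_force: [0.1, 0.2, -2.6]
opening: 0.667
```

Request:
{"name": "apply_moves", "arguments": {
  "increments": [
    [[2.3, 0, -1.4], [0, 0, 0], 4],
    [[2.8, 0, -1.6], [0, 0, 0], 4],
    [[2.8, 0, -1.6], [0, 0, 0], 4],
    [[2.8, 0, -1.6], [0, 0, 0], 4],
    [[2.0, 0, -1.2], [0, 0, 0], 4]
  ]
}}

```text
t: 8.8
eef_pos: [543.3, -229.3, 131.8]
tcp_rot: [-1.562, -0.001, -1.693]
ft_force: [1.2, -0.4, -2.9]
opening: 0.668
```

```bash
cat > seg.py <<'E'
from h import *
# segment places in the saved first pictures near expected positions
est={"soup_coaster_top":(436,-364,12,45),"soup_underplate_top":(575,-347,13,55),"spoon_rest_top":(493,-247,13,0),"juice_coaster_top":(417,308,12,45),"juice_underplate_top":(554,325,13,55)}
st()
for cam in ("top","side"):
    p=shot(cam); img=cv2.imread(f"pics/{cam}0.png"); hsv=cv2.cvtColor(img,cv2.COLOR_BGR2HSV)
    for n,(x,y,z,r) in est.items():
        if "coaster" in n: m=((hsv[...,2]>165)&(hsv[...,1]>80)&(hsv[...,0]<25))
        else: m=((hsv[...,2]>170)&(hsv[...,1]<50))
        m=m.astype(np.uint8); u,v=pix(p,(x,y,z)).astype(int)
        k=cv2.morphologyEx(m,cv2.MORPH_CLOSE,np.ones((3,3)))
        nl,lab,s,c=cv2.connectedComponentsWithStats(k)
        l=lab[v,u]
        if l==0: print(cam,n,"miss",hsv[v,u]); continue
        cn=cv2.findContours((lab==l).astype(np.uint8),cv2.RETR_EXTERNAL,cv2.CHAIN_APPROX_NONE)[0][0][:,0,:]
        w=np.array([onplane(p,q,z)[:2] for q in cn.astype(float)],np.float32)
        (cx,cy),(a,b),ang=cv2.minAreaRect(w)
        print(cam,n,"rect centre",round(cx,1),round(cy,1),"size",round(a,1),round(b,1),"ang",round(ang,1))
E
python3 seg.py
```

```text
8.8 [ 543.3 -229.3  131.8] [-1.562e+00 -1.000e-03 -1.693e+00] [ 1.2 -0.4 -2.9] 63.5 [-0.51  0.53  1.74  0.    0.86 -0.39]
top soup_coaster_top rect centre 432.5 -361.4 size 86.0 85.5 ang 88.8
top soup_underplate_top rect centre 575.7 -348.4 size 105.8 107.8 ang 85.9
top spoon_rest_top rect centre 493.3 -247.3 size 149.2 59.4 ang 10.9
top juice_coaster_top rect centre 420.3 306.2 size 86.4 86.6 ang 88.9
top juice_underplate_top rect centre 555.7 325.3 size 107.2 106.8 ang 62.4
side soup_coaster_top rect centre 435.8 -361.5 size 86.7 88.4 ang 67.0
side soup_underplate_top rect centre 579.0 -347.0 size 107.4 108.9 ang 66.7
side spoon_rest_top rect centre 495.9 -248.7 size 151.6 61.2 ang 10.8
side juice_coaster_top rect centre 422.3 305.1 size 89.4 87.7 ang 47.1
side juice_underplate_top rect centre 557.9 324.7 size 98.5 106.0 ang 69.0
```

```bash
python3 -c "
from h import *
plan([(435,-361.5,90,-1.7,4,5)])
"
```

```text
[[[2.88,0.82,-1.83],[-0.5,0.1,0.1],4],[[2.88,0.84,-1.81],[0.0,0.1,0.0],4],[[2.89,0.83,-1.81],[0.0,0.1,0.0],4],[[2.88,0.84,-1.8],[0.0,0.1,0.0],4],[[2.9,0.83,-1.8],[0.0,0.1,0.0],4]]
```

Request:
{"name": "apply_moves", "arguments": {
  "increments": [
    [[2.7, 0.8, -1.7], [-0.5, 0, 0.1], 4],
    [[2.9, 0.8, -1.8], [0, 0, 0], 4],
    [[2.9, 0.8, -1.8], [0, 0, 0], 4],
    [[2.9, 0.6, -1.8], [0, 0, 0], 4],
    [[1.8, 0.4, -1.2], [0, 0, 0], 4]
  ]
}}

```text
t: 9.52
eef_pos: [446.0, -351.9, 101.3]
tcp_rot: [-1.565, -0.002, -1.691]
ft_force: [0.6, -0.0, -2.4]
opening: 0.671
```

Request:
{"name": "apply_moves", "arguments": {
  "increments": [
    [[0, 0, 0], [0, 0, 0], 4],
    [[0, 0, 0], [0, 0, 0], 4],
    [[0, 0, 0], [0, 0, 0], 4],
    [[0, 0, 0], [0, 0, 0], 4],
    [[0, 0, 0], [0, 0, 0], 4]
  ]
}}

```text
t: 10.15
eef_pos: [448.2, -350.4, 103.0]
tcp_rot: [-1.563, -0.003, -1.69]
ft_force: [0.0, -0.2, -2.2]
opening: 0.669
```

```bash
python3 -c "
from h import *
st()
plan([(435,-361.5,60,-1.7,4,3),(435,-361.5,46,-1.7,4,2)])
p=shot('side'); q=shot('top');marks(p,['tumbler_mid']);marks(q,['tumbler_mid'])
"
```

```text
10.15 [ 448.2 -350.4  103. ] [-1.563 -0.003 -1.69 ] [ 0.  -0.2 -2.2] 63.7 [-0.78  0.55  1.82  0.    0.77 -0.66]
[[[0.42,1.43,-0.4],[-0.4,0.2,0.1],4],[[0.42,1.44,-0.4],[0.0,0.2,0.0],4],[[0.42,1.43,-0.39],[0.0,0.2,0.0],4],[[-0.0,0.7,0.0],[-0.0,-0.0,0.0],4],[[-0.0,0.7,0.0],[0.0,-0.0,0.0],4]]
13 tumbler_mid 0.96 [ 449.3 -346.4  114.8] [399. 309.]
13 tumbler_mid 0.87 [ 328.2 -114.9   44.8] [294. 286.]
```

Request:
{"name": "apply_moves", "arguments": {
  "increments": [
    [[0.4, 1.4, -0.4], [-0.4, 0.1, 0.1], 4],
    [[0.4, 1.4, -0.4], [0, 0, 0], 4],
    [[0.4, 1.2, -0.4], [0, 0, 0], 4],
    [[0, 0.5, 0], [0, 0, 0], 4],
    [[0, 0.3, 0], [0, 0, 0], 4]
  ]
}}

```text
t: 10.98
eef_pos: [433.0, -362.0, 50.6]
tcp_rot: [-1.572, 0.0, -1.693]
ft_force: [0.3, 0.4, -1.9]
opening: 0.667
```

```bash
python3 -c "
from h import *
st()
plan([(435,-361.5,43,-1.7,4,2)])
"
```

```text
10.97 [ 433.  -362.    50.6] [-1.572  0.    -1.693] [ 0.3  0.4 -1.9] 63.4 [-0.81  0.62  1.86 -0.    0.66 -0.69]
[[[-0.04,0.38,0.1],[0.1,0.2,-0.0],4],[[-0.04,0.38,0.09],[0.0,0.2,0.0],4],[[0,0,0],[0,0,0],4],[[0,0,0],[0,0,0],4],[[0,0,0],[0,0,0],4]]
```

Request:
{"name": "apply_moves", "arguments": {
  "increments": [
    [[0, 0.3, 0.2], [0.1, 0, 0], 4],
    [[0, 0.3, 0.0], [0, 0, 0], 4],
    [[0, 0.1, 0], [0, 0, 0], 4],
    [[0, 0, 0], [0, 0, 0], 4],
    [[0, 0, 0], [0, 0, 0], 4]
  ]
}}

```text
t: 11.6
eef_pos: [435.8, -362.4, 43.7]
tcp_rot: [-1.569, -0.0, -1.693]
ft_force: [0.1, 0.3, -1.9]
opening: 0.668
```

```bash
python3 -c "
from h import *
st()
"
```

```text
11.6 [ 435.8 -362.4   43.7] [-1.569 -0.    -1.693] [ 0.1  0.3 -1.9] 63.5 [-0.81  0.64  1.86  0.    0.65 -0.69]
```

Request:
{"name": "apply_moves", "arguments": {
  "increments": [
    [[0, 0.1, 0], [0, 0, 0], 4],
    [[0, 0.1, 0], [0, 0, 0], 4],
    [[0, 0, 0], [0, 0, 0], 4],
    [[0, 0, 0], [0, 0, 0], 7],
    [[0, 0, 0], [0, 0, 0], 9.5]
  ]
}}

```text
t: 12.22
eef_pos: [435.9, -362.8, 43.3]
tcp_rot: [-1.568, -0.002, -1.693]
ft_force: [-0.0, 0.8, -0.0]
opening: 0.79
```

Request:
{"name": "apply_moves", "arguments": {
  "increments": [
    [[0, 0, 0], [0, 0, 0], 9.5],
    [[0, 0, 0], [0, 0, 0], 9.5],
    [[0, -0.8, 0], [0, 0, 0], 9.5],
    [[0, -2.5, 0], [0, 0, 0], 9.5],
    [[0, -4, 0], [0, 0, 0], 9.5]
  ]
}}

```text
t: 12.85
eef_pos: [435.0, -361.9, 116.5]
tcp_rot: [-1.571, 0.001, -1.693]
ft_force: [-0.8, -0.7, -0.4]
opening: 0.997
```

```bash
python3 -c "
from h import *
st()
plan([(460,-300,230,-1.7,9.5,4),(473,60,230,-1.7,9.5,9)])
"
```

```text
12.85 [ 435.  -361.9  116.5] [-1.571e+00  1.000e-03 -1.693e+00] [-0.8 -0.7 -0.4] 94.8 [-0.81  0.53  1.81  0.    0.81 -0.69]
[[[-1.62,-2.84,0.43],[0.0,0.1,-0.1],9.5],[[-1.61,-2.84,0.43],[0.0,0.1,0.0],9.5],[[-1.61,-2.84,0.42],[0.0,0.1,0.0],9.5],[[-1.61,-2.83,0.42],[0.0,0.1,0.0],9.5],[[-3.99,-0.0,-0.37],[0.0,0.0,0.0],9.5]]
[[[-3.98,-0.0,-0.37],[0.0,0.0,0.0],9.5],[[-3.99,-0.01,-0.37],[0.0,0.0,0.0],9.5],[[-3.98,0.0,-0.37],[0.0,0.0,0.0],9.5],[[-3.99,-0.0,-0.37],[0.0,0.0,0.0],9.5],[[-3.99,-0.0,-0.37],[0.0,0.0,0.0],9.5]]
[[[-3.98,-0.01,-0.37],[0.0,0.0,0.0],9.5],[[-3.99,0.0,-0.37],[0.0,0.0,0.0],9.5],[[-3.98,-0.0,-0.37],[0.0,0.0,0.0],9.5],[[0,0,0],[0,0,0],9.5],[[0,0,0],[0,0,0],9.5]]
```

Request:
{"name": "apply_moves", "arguments": {
  "increments": [
    [[0, -3.5, 0.4], [0, 0, 0], 9.5],
    [[-1.6, -2.8, 0.4], [0, 0, 0], 9.5],
    [[-2.6, -2.5, 0.4], [0, 0, 0], 9.5],
    [[-4, -1, 0.4], [0, 0, 0], 9.5],
    [[-4, -0.5, -0.4], [0, 0, 0], 9.5]
  ]
}}

```text
t: 13.48
eef_pos: [462.6, -241.7, 228.1]
tcp_rot: [-1.565, -0.003, -1.696]
ft_force: [1.2, 0.7, 0.1]
opening: 1.001
```

Request:
{"name": "apply_moves", "arguments": {
  "increments": [
    [[-4, 0, -0.4], [0, 0, 0], 9.5],
    [[-4, 0, -0.4], [0, 0, 0], 9.5],
    [[-4, 0, -0.4], [0, 0, 0], 9.5],
    [[-4, 0, -0.4], [0, 0, 0], 9.5],
    [[-4, 0, -0.4], [0, 0, 0], 9.5]
  ]
}}

```text
t: 14.1
eef_pos: [467.2, -34.2, 231.0]
tcp_rot: [-1.56, -0.004, -1.697]
ft_force: [0.2, -0.2, 0.5]
opening: 1.001
```

Request:
{"name": "apply_moves", "arguments": {
  "increments": [
    [[-4, 0, -0.4], [0, 0, 0], 9.5],
    [[-2, 0, -0.2], [0, 0, 0], 9.5],
    [[0, 0, 0], [0, 0, 0], 9.5],
    [[0, 0, 0], [0, 0, 0], 9.5],
    [[0, 0, 0], [0, 0, 0], 9.5]
  ]
}}

```text
t: 14.72
eef_pos: [468.1, 29.0, 232.9]
tcp_rot: [-1.558, -0.004, -1.694]
ft_force: [0.1, -0.1, -0.4]
opening: 0.997
```

```bash
python3 -c "
from h import *
st()
p=shot('wrist'); cv2.imwrite('pics/w3.png',p['img'][:,:,::-1]); marks(p)
q=shot('top'); cv2.imwrite('pics/top1.png',q['img'][:,:,::-1]); marks(q,['tumbler_mid'])
"
```

```text
14.72 [468.1  29.  232.9] [-1.558 -0.004 -1.694] [ 0.1 -0.1 -0.4] 94.9 [-0.08  0.24  1.91 -0.01  0.98  0.05]
15 tall_glass_mid 0.91 [653.  115.7  65. ] [548.  77.]
15 tumbler_mid 0.68 [ 323.9 -111.7   43.3] [188. 377.]
15 soup_bowl_mid 0.61 [476.7 113.9  15.6] [317. 114.]
15 square_dish_mid 0.61 [ 464.3 -122.8    8.6] [334. 351.]
15 soup_spoon_mid 0.94 [456.1   5.4  17.6] [310. 235.]
16 tumbler_mid 0.83 [ 327.6 -116.    45.5] [386. 308.]
16 tumbler_mid 0.71 [ 428.6 -361.8   57.3] [508. 253.]
```

View pics/w3.png

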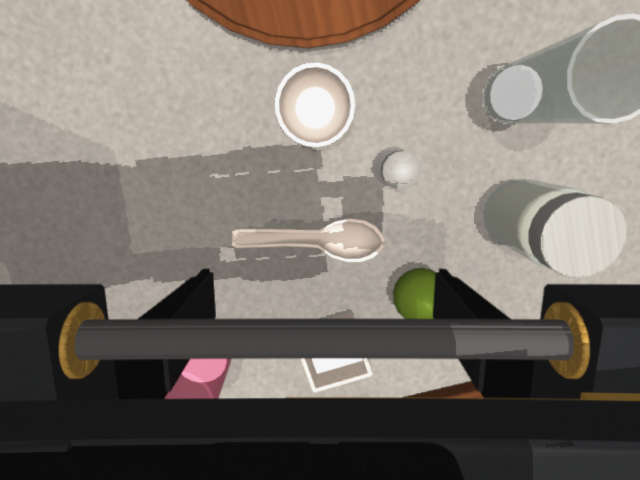

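The wrist view shows the bowl rim centred at (315,105) and the spoon from (234,239) to (383,241). The tall glass foot is at (516,93), and a small shaker stands at (401,168).

```bash
python3 -c "
from h import *
p=shot('wrist'); print('bowl',onplane(p,(315,105),36)); a=onplane(p,(234,239),38);b=onplane(p,(383,241),21); print('spoon',a,b,np.degrees(np.arctan2(*(b-a)[[1,0]])), (a+b)/2)
print('glass foot',onplane(p,(517,93),4), 'rim',onplane(p,(623,68),140), 'shaker top',onplane(p,(402,167),35))
plan([(476,114,150,-1.7,9.5,5),(476,114,30,-1.7,9.5,4)])
"
```

```text
bowl [475.7747929  120.95040569  36.        ]
spoon [389.20240141  16.04580856  38.        ] [524.06426037  -7.16511307  21.        ] -9.765439496335896 [456.63333089   4.44034774  29.5       ]
glass foot [657.81582096 110.44106953   4.        ] rim [655.86050363 111.48409254 140.        ] shaker top [544.45501396  60.89938698  35.        ]
[[[-1.7,1.65,-0.07],[-0.7,0.1,0.2],9.5],[[-1.69,1.65,-0.05],[0.0,0.1,0.0],9.5],[[-1.69,1.66,-0.06],[0.0,0.1,0.0],9.5],[[-1.69,1.65,-0.06],[0.0,0.1,0.0],9.5],[[-1.7,1.66,-0.06],[0.0,0.1,0.0],9.5]]
[[[-0.0,3.0,-0.0],[-0.0,-0.0,0.0],9.5],[[-0.0,3.0,-0.0],[0.0,-0.0,0.0],9.5],[[-0.0,3.0,-0.0],[0.0,-0.0,0.0],9.5],[[-0.0,3.0,-0.01],[0.0,-0.0,0.0],9.5],[[0,0,0],[0,0,0],9.5]]
```

Request:
{"name": "apply_moves", "arguments": {
  "increments": [
    [[-1.6, 1.6, 0], [-0.7, 0, 0.2], 9.5],
    [[-1.8, 1.6, 0], [0, 0, 0], 9.5],
    [[-1.8, 1.6, 0], [0, 0, 0], 9.5],
    [[-1.7, 1.6, 0], [0, 0, 0], 9.5],
    [[-1.3, 2.0, 0], [0, 0, 0], 9.5]
  ]
}}

```text
t: 16.05
eef_pos: [478.4, 116.5, 143.1]
tcp_rot: [-1.573, 0.0, -1.695]
ft_force: [-0.3, 0.9, 0.2]
opening: 0.997
```

Request:
{"name": "apply_moves", "arguments": {
  "increments": [
    [[0, 2.8, 0], [0, 0, 0], 9.5],
    [[0, 2.5, 0], [0, 0, 0], 9.5],
    [[0, 1.5, 0], [0, 0, 0], 9.5],
    [[0, 0, 0], [0, 0, 0], 9.5],
    [[0, 0, 0], [0, 0, 0], 9.5]
  ]
}}

```text
t: 16.68
eef_pos: [475.6, 121.4, 67.5]
tcp_rot: [-1.581, -0.001, -1.692]
ft_force: [-0.6, -0.1, 0.7]
opening: 1.0
```

```bash
python3 -c "
from h import *
st()
p=shot('wrist'); cv2.imwrite('pics/w4.png',p['img'][:,:,::-1]); marks(p,['soup_bowl_mid'])
"
```

```text
16.68 [475.6 121.4  67.5] [-1.581e+00 -1.000e-03 -1.692e+00] [-0.6 -0.1  0.7] 95.1 [0.11 0.53 2.02 0.   0.6  0.23]
18 soup_bowl_mid 0.59 [477. 118.  15.] [326. 266.]
```

View pics/w4.png

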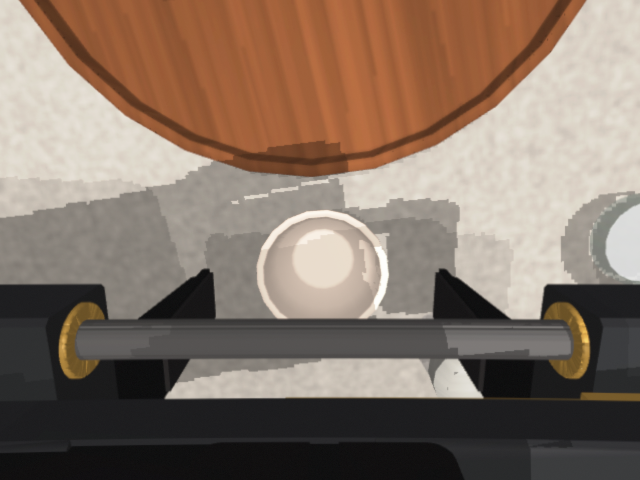

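The bowl rim is centred at about (323,274), between the fingers and clear of the shaker at (450,375) and the tray.

```bash
python3 -c "
from h import *
p=shot('wrist'); print('rim',onplane(p,(323,274),36),onplane(p,(323,211),36)-[0,34,0], onplane(p,(258,272),36),onplane(p,(388,272),36))
plan([(477,119,9,-1.7,9.5,5)])
"
```

```text
rim [476.23735767 120.22124907  36.        ] [480.15063435 118.40312293  36.        ] [443.60539906 125.1699333   36.        ] [509.04114432 117.42966373  36.        ]
[[[0.04,1.18,0.04],[0.5,0.1,0.0],9.5],[[0.04,1.18,0.03],[0.0,0.1,0.0],9.5],[[0.04,1.18,0.02],[0.0,0.1,0.0],9.5],[[0.04,1.18,0.03],[0.0,0.1,0.0],9.5],[[0.04,1.19,0.03],[0.0,0.1,0.0],9.5]]
```

Request:
{"name": "apply_moves", "arguments": {
  "increments": [
    [[0, 1.2, 0.1], [0.5, 0, 0], 9.5],
    [[0.1, 1.3, 0], [0, 0, 0], 9.5],
    [[0, 1.3, 0], [0, 0, 0], 9.5],
    [[0, 0.9, 0], [0, 0, 0], 9.5],
    [[0, 0.4, 0], [0, 0, 0], 9.5]
  ]
}}

```text
t: 17.45
eef_pos: [477.8, 120.0, 16.1]
tcp_rot: [-1.568, 0.0, -1.693]
ft_force: [-0.2, -0.5, -0.5]
opening: 0.996
```

```bash
python3 -c "
from h import *
st()
"
```

```text
17.45 [477.8 120.   16.1] [-1.568  0.    -1.693] [-0.2 -0.5 -0.5] 94.7 [ 0.11  0.62  2.06 -0.    0.46  0.23]
```

Request:
{"name": "apply_moves", "arguments": {
  "increments": [
    [[0, 0.5, -0.1], [0, 0, 0], 9.5],
    [[0, 0.3, 0], [0, 0, 0], 9.5],
    [[0, 0, 0], [0, 0, 0], 6],
    [[0, 0, 0], [0, 0, 0], 4],
    [[0, 0, 0], [0, 0, 0], 4]
  ]
}}

```text
t: 18.08
eef_pos: [477.0, 120.2, 7.9]
tcp_rot: [-1.567, 0.001, -1.693]
ft_force: [-0.6, 0.4, -0.0]
opening: 0.743
```

Request:
{"name": "apply_moves", "arguments": {
  "increments": [
    [[0, 0, 0], [0, 0, 0], 4],
    [[0, 0, 0], [0, 0, 0], 4],
    [[0, 0, 0], [0, 0, 0], 4],
    [[0, 0, 0], [0, 0, 0], 4],
    [[0, 0, 0], [0, 0, 0], 4]
  ]
}}

```text
t: 18.7
eef_pos: [477.0, 120.2, 8.0]
tcp_rot: [-1.567, 0.001, -1.693]
ft_force: [-0.9, 0.5, -1.5]
opening: 0.682
```

```bash
python3 -c "
from h import *
st()
plan([(477,119.5,160,-1.7,4,6),(480,-100,170,-1.7,4,6),(577,-330,150,-1.7,4,8)])
"
```

```text
18.7 [477.  120.2   8. ] [-1.567e+00  1.000e-03 -1.693e+00] [-0.9  0.5 -1.5] 64.9 [ 0.11  0.63  2.06 -0.    0.44  0.24]
[[[0.01,-2.53,0.01],[-0.2,0.1,-0.0],4],[[0.01,-2.54,0.0],[0.0,0.1,0.0],4],[[0.01,-2.53,0.01],[0.0,0.1,0.0],4],[[0.01,-2.53,0.0],[0.0,0.1,0.0],4],[[0.01,-2.54,0.0],[0.0,0.1,0.0],4]]
[[[0.01,-2.53,0.01],[0.0,0.1,0.0],4],[[3.62,-0.17,0.53],[-0.0,-0.0,-0.0],4],[[3.62,-0.17,0.53],[0.0,-0.0,0.0],4],[[3.62,-0.17,0.53],[0.0,-0.0,0.0],4],[[3.62,-0.16,0.54],[0.0,-0.0,0.0],4]]
[[[3.62,-0.17,0.53],[0.0,-0.0,0.0],4],[[3.62,-0.17,0.53],[0.0,-0.0,0.0],4],[[2.69,0.25,1.58],[-0.0,-0.0,-0.0],4],[[2.69,0.25,1.58],[0.0,-0.0,0.0],4],[[2.69,0.25,1.58],[0.0,-0.0,0.0],4]]
[[[2.69,0.25,1.58],[0.0,-0.0,0.0],4],[[2.69,0.24,1.58],[0.0,-0.0,0.0],4],[[2.69,0.25,1.58],[0.0,-0.0,0.0],4],[[2.69,0.25,1.58],[0.0,-0.0,0.0],4],[[2.69,0.25,1.59],[0.0,-0.0,0.0],4]]
```

Request:
{"name": "apply_moves", "arguments": {
  "increments": [
    [[0, -0.6, 0], [0, 0, 0], 4],
    [[0, -1.5, 0], [0, 0, 0], 4],
    [[0, -2.5, 0], [0, 0, 0], 4],
    [[0, -2.5, 0], [0, 0, 0], 4],
    [[0, -2.5, 0], [0, 0, 0], 4]
  ]
}}

```text
t: 19.32
eef_pos: [475.9, 120.1, 108.8]
tcp_rot: [-1.569, 0.0, -1.693]
ft_force: [-0.3, -1.0, -0.7]
opening: 0.681
```

Request:
{"name": "apply_moves", "arguments": {
  "increments": [
    [[1.2, -1, 0.2], [0, 0, 0], 4],
    [[2.4, -0.2, 0.4], [0, 0, 0], 4],
    [[3.6, -0.2, 0.5], [0, 0, 0], 4],
    [[3.6, -0.2, 0.5], [0, 0, 0], 4],
    [[3.6, -0.2, 0.5], [0, 0, 0], 4]
  ]
}}

```text
t: 19.95
eef_pos: [479.0, -30.2, 130.7]
tcp_rot: [-1.564, 0.001, -1.688]
ft_force: [0.8, 0.1, -0.8]
opening: 0.682
```

Request:
{"name": "apply_moves", "arguments": {
  "increments": [
    [[3.6, 0, 0.6], [0, 0, 0], 4],
    [[3.2, 0, 1.0], [0, 0, 0], 4],
    [[2.7, 0, 1.6], [0, 0, 0], 4],
    [[2.7, 0, 1.6], [0, 0, 0], 4],
    [[2.7, 0, 1.6], [0, 0, 0], 4]
  ]
}}

```text
t: 20.58
eef_pos: [522.4, -194.8, 131.3]
tcp_rot: [-1.566, 0.001, -1.691]
ft_force: [0.3, -0.1, -1.2]
opening: 0.681
```

```bash
python3 -c "
from h import *
st()
plan([(577,-347.7,75,-1.7,4,8)])
"
```

```text
20.57 [ 522.4 -194.8  131.3] [-1.566e+00  1.000e-03 -1.691e+00] [ 0.3 -0.1 -1.2] 64.8 [-0.48  0.5   1.82  0.    0.82 -0.36]
[[[1.82,0.71,0.9],[-0.3,0.1,-0.1],4],[[1.81,0.7,0.92],[0.0,0.1,0.0],4],[[1.81,0.71,0.91],[0.0,0.1,0.0],4],[[1.81,0.7,0.92],[0.0,0.1,0.0],4],[[1.81,0.7,0.92],[0.0,0.1,0.0],4]]
[[[1.8,0.71,0.92],[0.0,0.1,0.0],4],[[1.81,0.7,0.93],[0.0,0.1,0.0],4],[[1.8,0.71,0.93],[0.0,0.1,0.0],4],[[0,0,0],[0,0,0],4],[[0,0,0],[0,0,0],4]]
```

Request:
{"name": "apply_moves", "arguments": {
  "increments": [
    [[2.3, 0.4, 1.1], [-0.3, 0, 0], 4],
    [[2.3, 0.5, 1.1], [0, 0, 0], 4],
    [[2.3, 0.7, 1.1], [0, 0, 0], 4],
    [[2.3, 0.7, 1.1], [0, 0, 0], 4],
    [[1.8, 0.7, 0.9], [0, 0, 0], 4]
  ]
}}

```text
t: 21.2
eef_pos: [559.5, -318.4, 100.1]
tcp_rot: [-1.574, 0.002, -1.694]
ft_force: [0.6, -0.0, -1.5]
opening: 0.684
```

Request:
{"name": "apply_moves", "arguments": {
  "increments": [
    [[1.2, 0.6, 0.7], [0, 0, 0], 4],
    [[0.7, 0.5, 0.4], [0, 0, 0], 4],
    [[0.2, 0.3, 0.1], [0, 0, 0], 4],
    [[0, 0, 0], [0, 0, 0], 4],
    [[0, 0, 0], [0, 0, 0], 4]
  ]
}}

```text
t: 21.82
eef_pos: [568.5, -341.6, 84.5]
tcp_rot: [-1.575, 0.003, -1.694]
ft_force: [0.1, 0.7, -0.8]
opening: 0.679
```

```bash
python3 -c "
from h import *
st()
plan([(577,-347.7,26,-1.7,4,5)])
p=shot('side'); marks(p,['soup_bowl_mid'])
"
```

```text
21.82 [ 568.5 -341.6   84.5] [-1.575  0.003 -1.694] [ 0.1  0.7 -0.8] 64.6 [-0.64  0.69  1.57  0.    0.89 -0.52]
[[[0.1,1.17,0.19],[0.3,0.1,-0.2],4],[[0.1,1.17,0.18],[0.0,0.1,0.0],4],[[0.1,1.17,0.18],[0.0,0.1,0.0],4],[[0.1,1.17,0.19],[0.0,0.1,0.0],4],[[0.1,1.17,0.18],[0.0,0.1,0.0],4]]
20 soup_bowl_mid 0.67 [ 567.5 -342.7   96.6] [447. 301.]
20 soup_bowl_mid 0.55 [ 437.5 -365.7   13.2] [393. 357.]
```

Request:
{"name": "apply_moves", "arguments": {
  "increments": [
    [[0.2, 1.2, 0.3], [0.2, 0, -0.2], 4],
    [[0.2, 1.2, 0.3], [0, 0, 0], 4],
    [[0.1, 1.2, 0.2], [0, 0, 0], 4],
    [[0, 0.9, 0.1], [0, 0, 0], 4],
    [[0, 0.5, 0], [0, 0, 0], 4]
  ]
}}

```text
t: 22.55
eef_pos: [577.3, -347.8, 30.7]
tcp_rot: [-1.572, -0.001, -1.694]
ft_force: [-0.7, 0.1, -1.3]
opening: 0.681
```

```bash
python3 -c "
from h import *
st()
plan([(577,-347.7,21,-1.7,4,5)])
"
```

```text
22.55 [ 577.3 -347.8   30.7] [-1.572e+00 -1.000e-03 -1.694e+00] [-0.7  0.1 -1.3] 64.7 [-0.64  0.76  1.58 -0.    0.8  -0.52]
[[[-0.0,0.19,-0.01],[0.1,0.1,0.0],4],[[-0.0,0.2,-0.0],[0.0,0.1,0.0],4],[[-0.0,0.19,-0.01],[0.0,0.1,0.0],4],[[-0.0,0.19,-0.01],[0.0,0.1,0.0],4],[[-0.0,0.2,-0.0],[0.0,0.1,0.0],4]]
```

Request:
{"name": "apply_moves", "arguments": {
  "increments": [
    [[0, 0.3, 0], [0, 0, 0], 4],
    [[0, 0.3, 0], [0, 0, 0], 4],
    [[0, 0.15, 0], [0, 0, 0], 4],
    [[0, 0.1, 0], [0, 0, 0], 4],
    [[0, 0, 0], [0, 0, 0], 4]
  ]
}}

```text
t: 23.18
eef_pos: [577.4, -347.9, 22.0]
tcp_rot: [-1.571, -0.001, -1.694]
ft_force: [0.4, -0.1, -0.7]
opening: 0.684
```

```bash
python3 -c "
from h import *
st()
"
```

```text
23.18 [ 577.4 -347.9   22. ] [-1.571e+00 -1.000e-03 -1.694e+00] [ 0.4 -0.1 -0.7] 65.0 [-0.64  0.78  1.58 -0.    0.78 -0.52]
```

Request:
{"name": "apply_moves", "arguments": {
  "increments": [
    [[0, 0.1, 0], [0, 0, 0], 4],
    [[0, 0.05, 0], [0, 0, 0], 4],
    [[0, 0, 0], [0, 0, 0], 7],
    [[0, 0, 0], [0, 0, 0], 9.5],
    [[0, 0, 0], [0, 0, 0], 9.5]
  ]
}}

```text
t: 23.8
eef_pos: [577.7, -348.1, 21.2]
tcp_rot: [-1.57, -0.002, -1.694]
ft_force: [-0.5, -0.3, -0.1]
opening: 0.887
```

Request:
{"name": "apply_moves", "arguments": {
  "increments": [
    [[0, 0, 0], [0, 0, 0], 9.5],
    [[0, -0.6, 0], [0, 0, 0], 9.5],
    [[0, -2.5, 0], [0, 0, 0], 9.5],
    [[0, -4.5, 0], [0, 0, 0], 9.5],
    [[0, -4.5, 0], [0, 0, 0], 9.5]
  ]
}}

```text
t: 24.42
eef_pos: [576.6, -347.1, 142.7]
tcp_rot: [-1.576, 0.001, -1.694]
ft_force: [0.5, -0.3, 0.7]
opening: 1.0
```

```bash
python3 -c "
from h import *
st()
plan([(490,-40,220,-3.31,9.5,10)])
"
```

```text
24.43 [ 576.6 -347.1  142.7] [-1.576e+00  1.000e-03 -1.694e+00] [ 0.5 -0.3  0.7] 95.1 [-0.64  0.63  1.5  -0.    1.01 -0.52]
[[[-2.94,-0.76,-1.24],[0.3,9.3,-0.1],9.5],[[-2.71,-0.78,-1.69],[0.0,9.3,0.0],9.5],[[-2.39,-0.77,-2.11],[0.0,9.3,0.0],9.5],[[-2.02,-0.78,-2.47],[0.0,9.3,0.0],9.5],[[-1.59,-0.77,-2.76],[0.0,9.3,0.0],9.5]]
[[[-1.13,-0.78,-2.99],[0.0,9.3,0.0],9.5],[[-0.63,-0.77,-3.13],[0.0,9.3,0.0],9.5],[[-0.12,-0.78,-3.18],[0.0,9.3,0.0],9.5],[[0.4,-0.77,-3.17],[0.0,9.3,0.0],9.5],[[0.9,-0.78,-3.06],[0.0,9.3,0.0],9.5]]
```

```bash
python3 -c "
from h import *
plan([(425,0,190,-3.31,9.5,10)])
"
```

```text
[[[-3.26,-0.46,-1.93],[0.3,9.3,-0.1],9.5],[[-2.9,-0.47,-2.43],[0.0,9.3,0.0],9.5],[[-2.48,-0.48,-2.87],[0.0,9.3,0.0],9.5],[[-1.97,-0.47,-3.23],[0.0,9.3,0.0],9.5],[[-1.43,-0.48,-3.51],[0.0,9.3,0.0],9.5]]
[[[-0.84,-0.47,-3.69],[0.0,9.3,0.0],9.5],[[-0.24,-0.48,-3.78],[0.0,9.3,0.0],9.5],[[0.38,-0.47,-3.77],[0.0,9.3,0.0],9.5],[[0.98,-0.48,-3.66],[0.0,9.3,0.0],9.5],[[1.56,-0.47,-3.45],[0.0,9.3,0.0],9.5]]
```

Request:
{"name": "apply_moves", "arguments": {
  "increments": [
    [[-3.0, -1.2, -1.8], [0.3, 9, 0], 9.5],
    [[-2.9, -0.8, -2.4], [0, 9, 0], 9.5],
    [[-2.5, -0.5, -2.9], [0, 9, 0], 9.5],
    [[-2.0, -0.5, -3.2], [0, 9, 0], 9.5],
    [[-1.4, -0.5, -3.5], [0, 9, 0], 9.5]
  ]
}}

```text
t: 25.05
eef_pos: [501.1, -174.3, 184.0]
tcp_rot: [-1.562, 0.005, -2.506]
ft_force: [1.8, 0.8, 0.1]
opening: 1.001
```

Request:
{"name": "apply_moves", "arguments": {
  "increments": [
    [[-0.8, -0.4, -3.6], [0, 9, 0], 9.5],
    [[-0.2, -0.4, -3.6], [0, 9, 0], 9.5],
    [[0.4, -0.4, -3.6], [0, 9, 0], 9.5],
    [[0.9, -0.4, -3.3], [0, 9, 0], 9.5],
    [[1.0, 0, -2.2], [0, 7, 0], 9.5]
  ]
}}

```text
t: 25.68
eef_pos: [430.1, -15.7, 201.9]
tcp_rot: [-1.567, 0.014, 3.001]
ft_force: [-0.4, -0.3, -0.4]
opening: 0.999
```

Request:
{"name": "apply_moves", "arguments": {
  "increments": [
    [[0, 0, 0], [0, 0, 0], 4.5],
    [[0, 0, 0], [0, 0, 0], 4.5],
    [[0, 0, 0], [0, 0, 0], 4.5],
    [[0, 0, 0], [0, 0, 0], 4.5],
    [[0, 0, 0], [0, 0, 0], 4.5]
  ]
}}

```text
t: 26.3
eef_pos: [430.9, -16.6, 202.7]
tcp_rot: [-1.567, 0.016, 3.006]
ft_force: [-0.1, -0.9, -0.0]
opening: 0.533
```

```bash
python3 -c "
from h import *
st()
p=shot('wrist'); cv2.imwrite('pics/w5.png',p['img'][:,:,::-1]); marks(p,['soup_spoon_mid'])
print([onplane(p,q,16).round(1) for q in ((320,240),(320,300))])
"
```

```text
26.3 [430.9 -16.6 202.7] [-1.567  0.016  3.006] [-0.1 -0.9 -0. ] 50.7 [-0.19  0.23  2.03 -0.    0.87  1.52]
21 soup_spoon_mid 0.68 [456.2   7.   16.1] [292. 195.]
21 soup_spoon_mid 0.62 [ 217.3 -266.7   16.1] [615. 404.]
[array([413.6, -11.1,  16. ]), array([358.1,  -3.5,  16. ])]
```

View pics/w5.png

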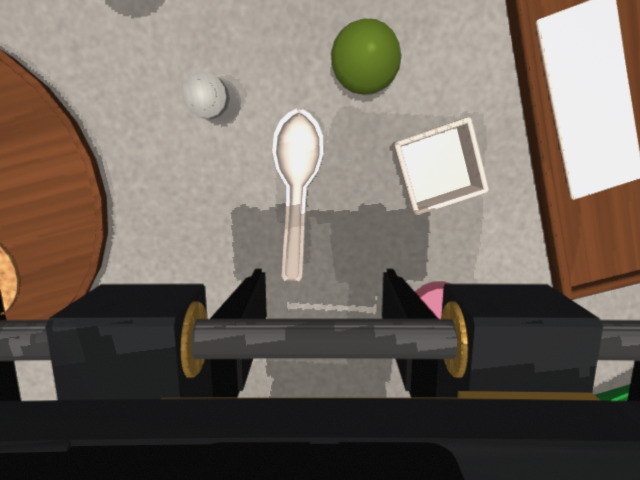

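The spoon runs from its handle end at (291,278) to its bowl tip at (298,110), with the neck near row 195–215. The dish rim corners are at (396,144), (471,119), (487,188) and (416,213).

```bash
python3 -c "
from h import *
p=shot('wrist'); st()
a=onplane(p,(291.5,278),39);b=onplane(p,(298.5,110),22); d=(b-a)[:2]
print('spoon',a,b,np.hypot(*d),np.degrees(np.arctan2(d[1],d[0])))
u=d/np.hypot(*d); print('mid', b[:2]-70*u, 'neck px at', [onplane(p,q,24)[:2].round(1) for q in ((289,195),(303.5,195))], pix(p,[*(b[:2]-70*u),24]))
C=np.array([onplane(p,q,30)[:2] for q in ((396,144),(471,119),(487,188),(416,213))]); print('dish',C.mean(0),[np.degrees(np.arctan2(*(C[i]-C[j])[::-1])).round(1) for i,j in ((0,1),(3,2),(1,2),(0,3))],[np.linalg.norm(C[i]-C[i-1]).round(1) for i in range(4)])
"
```

```text
26.45 [430.8 -16.4 202.8] [-1.567  0.016  3.006] [-0.1 -0.8 -0.2] 45.6 [-0.19  0.23  2.03 -0.    0.87  1.52]
spoon [389.62854559  16.33010194  39.        ] [523.75109644  -8.79804389  22.        ] 136.45615544742105 -10.611470570242162
mid [454.94820126   4.0923252 ] neck px at [array([457.3,   9.1]), array([455.7,  -2.9])] [295.38958042 197.01362987]
dish [ 463.73566992 -118.14491009] [np.float64(100.3), np.float64(102.2), np.float64(10.1), np.float64(10.9)] [np.float64(59.0), np.float64(61.2), np.float64(57.0), np.float64(60.5)]
```

```bash
python3 -c "
from h import *
plan([(451,5,120,2.962,4.5,3),(451,5,30,2.962,4.5,4)])
"
```

```text
[[[-0.53,2.77,-0.81],[-0.2,0.8,-0.9],4.5],[[-0.56,2.75,-0.8],[0.0,0.8,0.0],4.5],[[-0.55,2.76,-0.82],[0.0,0.8,0.0],4.5],[[0.0,2.25,-0.0],[-0.0,0.0,0.0],4.5],[[0.0,2.25,-0.0],[0.0,0.0,0.0],4.5]]
[[[0.0,2.25,-0.0],[0.0,0.0,0.0],4.5],[[0.0,2.25,-0.0],[0.0,0.0,0.0],4.5],[[0,0,0],[0,0,0],4.5],[[0,0,0],[0,0,0],4.5],[[0,0,0],[0,0,0],4.5]]
```

Request:
{"name": "apply_moves", "arguments": {
  "increments": [
    [[-0.5, 2.7, -0.8], [-0.2, 0.8, -0.9], 4.5],
    [[-0.6, 2.7, -0.8], [0, 0.8, 0], 4.5],
    [[-0.6, 2.7, -0.8], [0, 0.8, 0], 4.5],
    [[0, 2.2, 0], [0, 0, 0], 4.5],
    [[0, 2.2, 0], [0, 0, 0], 4.5]
  ]
}}

```text
t: 27.08
eef_pos: [453.9, 4.9, 75.7]
tcp_rot: [-1.571, 0.004, 2.963]
ft_force: [-0.5, -0.7, -0.7]
opening: 0.477
```

Request:
{"name": "apply_moves", "arguments": {
  "increments": [
    [[0, 1.8, 0], [0, 0, 0], 4.5],
    [[0, 1.0, 0], [0, 0, 0], 4.5],
    [[0, 0, 0], [0, 0, 0], 4.5],
    [[0, 0, 0], [0, 0, 0], 4.5],
    [[0, 0, 0], [0, 0, 0], 4.5]
  ]
}}

```text
t: 27.7
eef_pos: [454.2, 4.9, 46.6]
tcp_rot: [-1.571, 0.004, 2.963]
ft_force: [-0.3, -0.2, 0.6]
opening: 0.473
```

```bash
python3 -c "
from h import *
st()
p=shot('wrist'); cv2.imwrite('pics/w6.png',p['img'][:,:,::-1]); marks(p,['soup_spoon_mid'])
plan([(451,5,3,2.962,4.5,5)])
"
```

```text
27.7 [454.2   4.9  46.6] [-1.571  0.004  2.963] [-0.3 -0.2  0.6] 44.9 [-0.13  0.53  2.13 -0.    0.48  1.62]
23 soup_spoon_mid 0.89 [453.2   3.2  17.8] [328. 277.]
[[[0.07,0.87,0.01],[-0.0,0.0,-0.2],4.5],[[0.06,0.87,0.01],[0.0,0.0,0.0],4.5],[[0.06,0.87,0.01],[0.0,0.0,0.0],4.5],[[0.07,0.87,0.0],[0.0,0.0,0.0],4.5],[[0.06,0.87,0.01],[0.0,0.0,0.0],4.5]]
```

View pics/w6.png

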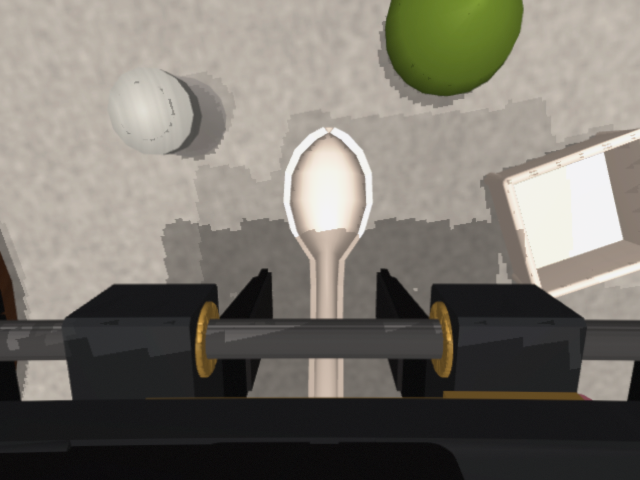

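The spoon runs straight up the picture between the fingers, with its neck at column 327 and tip at (328,128). It is well aligned, so I'll go down.

Request:
{"name": "apply_moves", "arguments": {
  "increments": [
    [[0.2, 1.0, 0], [0, 0, -0.2], 4.5],
    [[0.1, 1.1, 0], [0, 0, 0], 4.5],
    [[0, 0.9, 0], [0, 0, 0], 4.5],
    [[0, 0.5, 0], [0, 0, 0], 4.5],
    [[0, 0.2, 0], [0, 0, 0], 4.5]
  ]
}}

```text
t: 28.42
eef_pos: [450.9, 5.4, 6.8]
tcp_rot: [-1.571, -0.0, 2.963]
ft_force: [-0.4, 0.8, 0.6]
opening: 0.475
```

```bash
python3 -c "
from h import *
st(); p=shot('wrist'); marks(p,['soup_spoon_mid'])
"
```

```text
28.43 [450.9   5.4   6.8] [-1.571 -0.     2.963] [-0.4  0.8  0.6] 45.1 [-0.13  0.61  2.16 -0.    0.37  1.62]
24 soup_spoon_mid 0.69 [454.9   3.9  16.9] [327. 297.]
```

Request:
{"name": "apply_moves", "arguments": {
  "increments": [
    [[0, 0.25, 0], [0, 0, 0], 4.5],
    [[0, 0.1, 0], [0, 0, 0], 4.5],
    [[0, 0, 0], [0, 0, 0], 2],
    [[0, 0, 0], [0, 0, 0], 0.8],
    [[0, 0, 0], [0, 0, 0], 0.8]
  ]
}}

```text
t: 29.15
eef_pos: [451.4, 5.4, 3.9]
tcp_rot: [-1.571, 0.001, 2.963]
ft_force: [0.3, 1.0, -0.2]
opening: 0.215
```

Request:
{"name": "apply_moves", "arguments": {
  "increments": [
    [[0, 0, 0], [0, 0, 0], 0.8],
    [[0, 0, 0], [0, 0, 0], 0.8],
    [[0, 0, 0], [0, 0, 0], 0.8],
    [[0, 0, 0], [0, 0, 0], 0.8],
    [[0, 0, 0], [0, 0, 0], 0.8]
  ]
}}

```text
t: 29.78
eef_pos: [451.4, 5.4, 4.0]
tcp_rot: [-1.571, 0.001, 2.963]
ft_force: [-0.4, 0.5, -0.8]
opening: 0.165
```

```bash
python3 -c "
from h import *
st(); 
plan([(451,5,100,2.962,0.8,5),(480,-220,110,-2.951,0.8,10)])
"
```

```text
29.77 [451.4   5.4   4. ] [-1.571e+00  1.000e-03  2.963e+00] [-0.4  0.5 -0.8] 15.7 [-0.13  0.62  2.16 -0.    0.36  1.61]
[[[0.0,-1.92,0.01],[-0.0,0.0,-0.1],0.8],[[0.01,-1.92,0.01],[0.0,0.0,0.0],0.8],[[0.01,-1.92,0.01],[0.0,0.0,0.0],0.8],[[0.01,-1.92,0.01],[0.0,0.0,0.0],0.8],[[0.0,-1.92,0.01],[0.0,0.0,0.0],0.8]]
[[[-0.68,-0.1,2.16],[-0.0,-2.1,0.0],0.8],[[-0.61,-0.1,2.19],[0.0,-2.1,0.0],0.8],[[-0.52,-0.1,2.21],[0.0,-2.1,0.0],0.8],[[-0.44,-0.1,2.22],[0.0,-2.1,0.0],0.8],[[-0.37,-0.1,2.24],[0.0,-2.1,0.0],0.8]]
[[[-0.27,-0.1,2.25],[0.0,-2.1,0.0],0.8],[[-0.2,-0.1,2.26],[0.0,-2.1,0.0],0.8],[[-0.11,-0.1,2.27],[0.0,-2.1,0.0],0.8],[[-0.03,-0.1,2.27],[0.0,-2.1,0.0],0.8],[[0.05,-0.1,2.26],[0.0,-2.1,0.0],0.8]]
```

Request:
{"name": "apply_moves", "arguments": {
  "increments": [
    [[0, -0.8, 0], [0, 0, 0], 0.8],
    [[0, -1.6, 0], [0, 0, 0], 0.8],
    [[0, -2, 0], [0, 0, 0], 0.8],
    [[0, -2, 0], [0, 0, 0], 0.8],
    [[0, -2, 0], [0, 0, 0], 0.8]
  ]
}}

```text
t: 30.4
eef_pos: [450.4, 5.5, 91.1]
tcp_rot: [-1.571, -0.002, 2.963]
ft_force: [-0.3, -0.8, -0.5]
opening: 0.169
```

Request:
{"name": "apply_moves", "arguments": {
  "increments": [
    [[-0.5, 0, 1.4], [0, -1.4, 0], 0.8],
    [[-0.6, 0, 2.2], [0, -2.1, 0], 0.8],
    [[-0.6, 0, 2.4], [0, -2.1, 0], 0.8],
    [[-0.5, 0, 2.4], [0, -2.1, 0], 0.8],
    [[-0.4, 0, 2.4], [0, -2.1, 0], 0.8]
  ]
}}

```text
t: 31.02
eef_pos: [465.3, -106.7, 95.7]
tcp_rot: [-1.57, 0.003, -3.141]
ft_force: [-0.3, 0.9, -0.7]
opening: 0.166
```

Request:
{"name": "apply_moves", "arguments": {
  "increments": [
    [[-0.3, 0, 2.4], [0, -2.1, 0], 0.8],
    [[-0.2, 0, 2.4], [0, -2.1, 0], 0.8],
    [[-0.1, 0, 2.4], [0, -2.1, 0], 0.8],
    [[0, 0, 1.6], [0, -2, 0], 0.8],
    [[0, 0, 0.5], [0, -1, 0], 0.8]
  ]
}}

```text
t: 31.65
eef_pos: [476.4, -203.3, 98.3]
tcp_rot: [-1.569, 0.004, -2.974]
ft_force: [-1.0, -0.3, -1.4]
opening: 0.166
```

```bash
python3 -c "
from h import *
st(); 
plan([(490.7,-248.8,60,-2.951,0.8,5)])
"
```

```text
31.65 [ 476.4 -203.3   98.3] [-1.569  0.004 -2.974] [-1.  -0.3 -1.4] 15.7 [-0.53  0.5   1.94  0.    0.7   0.87]
[[[-0.13,0.77,0.94],[-0.1,-0.3,-0.2],0.8],[[-0.12,0.77,0.95],[0.0,-0.3,0.0],0.8],[[-0.12,0.76,0.94],[0.0,-0.3,0.0],0.8],[[-0.12,0.77,0.95],[0.0,-0.3,0.0],0.8],[[-0.11,0.77,0.95],[0.0,-0.3,0.0],0.8]]
```

Request:
{"name": "apply_moves", "arguments": {
  "increments": [
    [[-0.1, 0.7, 1.0], [-0.1, -0.3, -0.2], 0.8],
    [[-0.1, 0.8, 1.0], [0, -0.3, 0], 0.8],
    [[-0.1, 0.8, 1.0], [0, -0.3, 0], 0.8],
    [[-0.1, 0.7, 0.9], [0, -0.3, 0], 0.8],
    [[0, 0.3, 0.4], [0, -0.1, 0], 0.8]
  ]
}}

```text
t: 32.28
eef_pos: [488.5, -246.5, 62.9]
tcp_rot: [-1.571, -0.001, -2.95]
ft_force: [-0.0, 0.3, -1.7]
opening: 0.167
```

```bash
python3 -c "
from h import *
st(); p=shot('side'); marks(p,['soup_spoon_mid']); p=shot('wrist'); marks(p,['soup_spoon_mid','spoon_rest_top']);cv2.imwrite('pics/w7.png',p['img'][:,:,::-1])
plan([(490.7,-248.8,24,-2.951,0.8,5)])
"
```

```text
32.27 [ 488.5 -246.5   62.9] [-1.571e+00 -1.000e-03 -2.950e+00] [-0.   0.3 -1.7] 15.8 [-0.59  0.59  1.89 -0.    0.66  0.79]
25 soup_spoon_mid 0.9 [ 220.  -265.7   15.3] [271. 352.]
25 soup_spoon_mid 0.73 [ 493.4 -244.1   74. ] [389. 291.]
26 soup_spoon_mid 0.71 [ 493.6 -242.1   75.7] [316. 295.]
[[[-0.03,0.8,0.07],[-0.0,0.0,-0.0],0.8],[[-0.04,0.8,0.06],[0.0,0.0,0.0],0.8],[[-0.03,0.79,0.07],[0.0,0.0,0.0],0.8],[[-0.03,0.8,0.07],[0.0,0.0,0.0],0.8],[[-0.04,0.8,0.06],[0.0,0.0,0.0],0.8]]
```

View pics/w7.png

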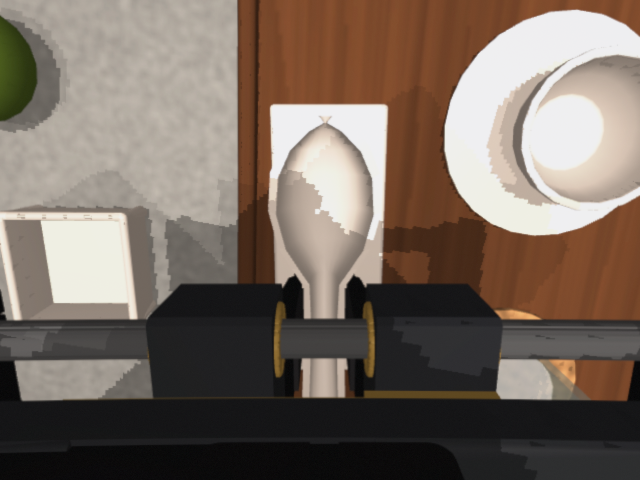

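The spoon hangs level over the rest. The rest's far edge runs from (271,105) to (388,105), and its sides are parallel to the spoon. I'll check the rest centre from this edge.

```bash
python3 -c "
from h import *
p=shot('wrist'); a=onplane(p,(271,105),13);b=onplane(p,(388,105),13); m=(a+b)/2; u=np.array([np.cos(.19),np.sin(.19)])
print(np.linalg.norm(a-b),np.degrees(np.arctan2(*(a-b)[[1,0]]))-90, m[:2]-75*u)
c=onplane(p,(275,255),13); print(np.degrees(np.arctan2(*(a-c)[[1,0]])))
"
```

```text
58.824333807743685 10.98548096226628 [ 496.7790499  -247.04304338]
10.81516222614497
```

Request:
{"name": "apply_moves", "arguments": {
  "increments": [
    [[-0.1, 1.0, 0.1], [0, 0, 0], 0.8],
    [[-0.1, 1.1, 0.1], [0, 0, 0], 0.8],
    [[0, 0.9, 0], [0, 0, 0], 0.8],
    [[0, 0.6, 0], [0, 0, 0], 0.8],
    [[0, 0.3, 0], [0, 0, 0], 0.8]
  ]
}}

```text
t: 33.2
eef_pos: [491.0, -247.0, 22.2]
tcp_rot: [-1.571, 0.0, -2.95]
ft_force: [0.3, 0.4, -0.6]
opening: 0.17
```

```bash
python3 -c "
from h import *
st()
plan([(491.5,-248.3,17,-2.951,0.8,2)])
"
```

```text
33.2 [ 491.  -247.    22.2] [-1.571  0.    -2.95 ] [ 0.3  0.4 -0.6] 16.2 [-0.59  0.66  1.91 -0.    0.58  0.79]
[[[-0.01,0.26,0.07],[-0.0,0.0,-0.0],0.8],[[-0.02,0.26,0.06],[0.0,0.0,0.0],0.8],[[0,0,0],[0,0,0],0.8],[[0,0,0],[0,0,0],0.8],[[0,0,0],[0,0,0],0.8]]
```

Request:
{"name": "apply_moves", "arguments": {
  "increments": [
    [[0, 0.2, 0.1], [0, 0, 0], 0.8],
    [[0, 0.2, 0], [0, 0, 0], 0.8],
    [[0, 0.1, 0], [0, 0, 0], 0.8],
    [[0, 0, 0], [0, 0, 0], 0.8],
    [[0, 0, 0], [0, 0, 0], 0.8]
  ]
}}

```text
t: 33.83
eef_pos: [491.4, -248.2, 17.3]
tcp_rot: [-1.57, 0.001, -2.95]
ft_force: [0.6, 0.0, -0.9]
opening: 0.169
```

```bash
python3 -c "
from h import *
st()
"
```

```text
33.83 [ 491.4 -248.2   17.3] [-1.57e+00  1.00e-03 -2.95e+00] [ 0.6  0.  -0.9] 16.1 [-0.59  0.66  1.91 -0.    0.57  0.79]
```

Request:
{"name": "apply_moves", "arguments": {
  "increments": [
    [[0, 0.05, 0], [0, 0, 0], 0.8],
    [[0, 0, 0], [0, 0, 0], 2.5],
    [[0, 0, 0], [0, 0, 0], 4.5],
    [[0, 0, 0], [0, 0, 0], 4.5],
    [[0, -0.6, 0], [0, 0, 0], 4.5]
  ]
}}

```text
t: 34.45
eef_pos: [491.3, -248.2, 23.0]
tcp_rot: [-1.57, 0.001, -2.95]
ft_force: [0.2, -0.6, 0.3]
opening: 0.467
```

Request:
{"name": "apply_moves", "arguments": {
  "increments": [
    [[0, -2, 0], [0, 0, 0], 4.5],
    [[0, -4, 0], [0, 0, 0], 5],
    [[0, -5, 0], [0, 0, 0], 9.5],
    [[0, -5, 0], [0, 0, 0], 9.5],
    [[0, -5, 0], [0, 0, 0], 9.5]
  ]
}}

```text
t: 35.08
eef_pos: [489.9, -247.4, 238.0]
tcp_rot: [-1.574, -0.004, -2.95]
ft_force: [-0.0, -0.8, 0.5]
opening: 0.785
```

```bash
python3 -c "
from h import *
st()
plan([(640,60,260,-1.7,9.5,10)])
"
```

```text
35.08 [ 489.9 -247.4  238. ] [-1.574 -0.004 -2.95 ] [-0.  -0.8  0.5] 74.6 [-0.59  0.36  1.71 -0.    1.07  0.79]
[[[-2.06,-0.22,-2.73],[0.2,-7.2,0.2],9.5],[[-2.38,-0.22,-2.45],[0.0,-7.2,0.0],9.5],[[-2.68,-0.22,-2.14],[0.0,-7.2,0.0],9.5],[[-2.92,-0.21,-1.78],[0.0,-7.2,0.0],9.5],[[-3.12,-0.22,-1.4],[0.0,-7.2,0.0],9.5]]
[[[-3.27,-0.22,-1.0],[0.0,-7.2,0.0],9.5],[[-3.37,-0.22,-0.58],[0.0,-7.2,0.0],9.5],[[-3.42,-0.22,-0.16],[0.0,-7.2,0.0],9.5],[[-3.41,-0.22,0.28],[0.0,-7.2,0.0],9.5],[[-3.35,-0.22,0.7],[0.0,-7.2,0.0],9.5]]
```

Request:
{"name": "apply_moves", "arguments": {
  "increments": [
    [[-2.1, 0, -2.7], [0.2, -7.2, 0.2], 9.5],
    [[-2.4, -0.2, -2.4], [0, -7.2, 0], 9.5],
    [[-2.7, -0.2, -2.1], [0, -7.2, 0], 9.5],
    [[-2.9, -0.2, -1.8], [0, -7.2, 0], 9.5],
    [[-3.1, -0.2, -1.4], [0, -7.2, 0], 9.5]
  ]
}}

```text
t: 35.7
eef_pos: [566.6, -92.0, 253.5]
tcp_rot: [-1.561, 0.003, -2.306]
ft_force: [-0.3, -0.1, -0.9]
opening: 1.0
```

Request:
{"name": "apply_moves", "arguments": {
  "increments": [
    [[-3.2, -0.2, -1.0], [0, -7.2, 0], 9.5],
    [[-3.3, -0.2, -0.6], [0, -7.2, 0], 9.5],
    [[-3.3, -0.2, -0.2], [0, -7.2, 0], 9.5],
    [[-3, -0.2, 0.3], [0, -7, 0], 9.5],
    [[-1.5, -0.2, 0.4], [0, -4, 0], 9.5]
  ]
}}

```text
t: 36.33
eef_pos: [628.8, 46.5, 265.9]
tcp_rot: [-1.56, -0.003, -1.715]
ft_force: [-0.2, -0.1, 0.7]
opening: 0.998
```

Request:
{"name": "apply_moves", "arguments": {
  "increments": [
    [[0, 0, 0], [0, 0, 0], 9.5],
    [[0, 0, 0], [0, 0, 0], 9.5],
    [[0, 0, 0], [0, 0, 0], 9.5],
    [[0, 0, 0], [0, 0, 0], 9.5],
    [[0, 0, 0], [0, 0, 0], 9.5]
  ]
}}

```text
t: 36.95
eef_pos: [627.9, 45.2, 266.4]
tcp_rot: [-1.56, -0.004, -1.72]
ft_force: [0.1, -0.1, -0.3]
opening: 0.999
```

```bash
python3 -c "
from h import *
st(); p=shot('wrist'); marks(p,['tall_glass_mid']);cv2.imwrite('pics/w8.png',p['img'][:,:,::-1])
p=shot('top'); cv2.imwrite('pics/top2.png',p['img'][:,:,::-1])
"
```

```text
36.95 [627.9  45.2 266.4] [-1.56  -0.004 -1.72 ] [ 0.1 -0.1 -0.3] 95.0 [-0.03  0.45  1.49 -0.01  1.2   0.12]
28 tall_glass_mid 0.75 [650.9 115.   68.2] [334. 129.]
28 tall_glass_mid 0.54 [ 461.9 -119.9    9.7] [196. 367.]
```

View pics/w8.png

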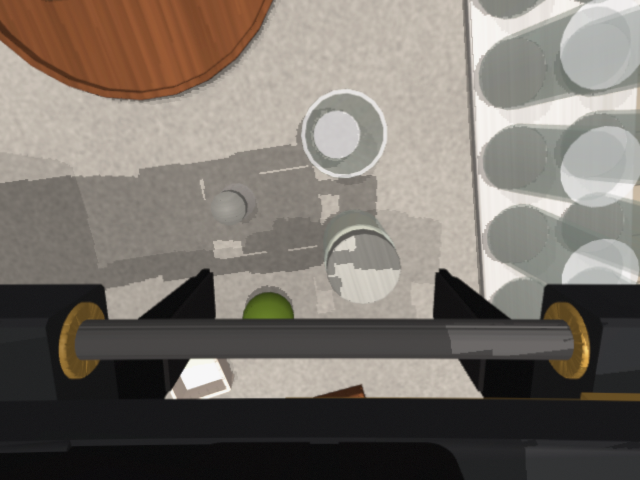

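The tall glass's rim is centred at (344,133) and its foot at (336,135). The jar at (363,265) and the rack at x>470 leave room.

```bash
python3 -c "
from h import *
p=shot('wrist'); print('rim',onplane(p,(344.5,133.5),140),'foot',onplane(p,(336.5,134.5),5),'jar z100',onplane(p,(363,267),100))
plan([(656,111,170,-1.7,9.5,5)])
"
```

```text
rim [654.72886729 110.59141644 140.        ] foot [654.67600319 110.03748927   5.        ] jar z100 [ 6.57816324e+02 -1.82364975e-01  1.00000000e+02]
[[[-1.38,1.93,0.34],[-0.6,-0.2,0.2],9.5],[[-1.38,1.92,0.37],[0.0,-0.2,0.0],9.5],[[-1.38,1.93,0.37],[0.0,-0.2,0.0],9.5],[[-1.37,1.93,0.37],[0.0,-0.2,0.0],9.5],[[-1.37,1.93,0.38],[0.0,-0.2,0.0],9.5]]
```

Request:
{"name": "apply_moves", "arguments": {
  "increments": [
    [[-1.4, 1.7, 0.3], [-0.6, -0.2, 0.2], 9.5],
    [[-1.4, 1.8, 0.3], [0, -0.2, 0], 9.5],
    [[-1.4, 1.8, 0.3], [0, -0.2, 0], 9.5],
    [[-1.2, 1.6, 0.3], [0, -0.2, 0], 9.5],
    [[-0.6, 0.7, 0.2], [0, 0, 0], 9.5]
  ]
}}

```text
t: 37.78
eef_pos: [651.5, 107.7, 183.4]
tcp_rot: [-1.574, -0.0, -1.703]
ft_force: [-0.5, 0.2, -0.5]
opening: 0.999
```

```bash
python3 -c "
from h import *
st(); p=shot('wrist'); marks(p,['tall_glass_mid'])
plan([(655,110.5,165,-1.7,9.5,2),(655,110.5,90,-1.7,9.5,8)])
"
```

```text
37.77 [651.5 107.7 183.4] [-1.574 -0.    -1.703] [-0.5  0.2 -0.5] 95.0 [0.06 0.57 1.5  0.   1.07 0.2 ]
31 tall_glass_mid 0.95 [653.  112.2  68.2] [324. 228.]
[[[-0.18,0.95,0.16],[0.1,-0.1,0.0],9.5],[[-0.18,0.94,0.15],[0.0,-0.1,0.0],9.5],[[-0.0,0.94,0.0],[0.0,-0.0,0.0],9.5],[[-0.0,0.94,0.0],[0.0,-0.0,0.0],9.5],[[-0.0,0.93,0.0],[0.0,-0.0,0.0],9.5]]
[[[-0.0,0.94,0.0],[0.0,-0.0,0.0],9.5],[[-0.0,0.94,0.0],[0.0,-0.0,0.0],9.5],[[-0.0,0.94,0.01],[0.0,-0.0,0.0],9.5],[[-0.0,0.94,-0.0],[0.0,-0.0,0.0],9.5],[[-0.0,0.93,-0.0],[0.0,-0.0,0.0],9.5]]
```

Request:
{"name": "apply_moves", "arguments": {
  "increments": [
    [[-0.2, 0.8, 0.2], [0.1, 0, 0], 9.5],
    [[-0.2, 0.8, 0.1], [0, 0, 0], 9.5],
    [[0, 1.2, 0], [0, 0, 0], 9.5],
    [[0, 1.6, 0], [0, 0, 0], 9.5],
    [[0, 1.6, 0], [0, 0, 0], 9.5]
  ]
}}

```text
t: 38.5
eef_pos: [656.0, 110.0, 122.3]
tcp_rot: [-1.568, 0.0, -1.705]
ft_force: [1.1, -0.5, -0.6]
opening: 1.005
```

Request:
{"name": "apply_moves", "arguments": {
  "increments": [
    [[0, 1.6, 0], [0, 0, 0], 9.5],
    [[0, 1.0, 0], [0, 0, 0], 9.5],
    [[0, 0.5, 0], [0, 0, 0], 9.5],
    [[0, 0, 0], [0, 0, 0], 9.5],
    [[0, 0, 0], [0, 0, 0], 9.5]
  ]
}}

```text
t: 39.12
eef_pos: [655.6, 109.9, 87.6]
tcp_rot: [-1.57, -0.0, -1.705]
ft_force: [0.0, -0.6, 0.9]
opening: 0.995
```

```bash
python3 -c "
from h import *
st(); p=shot('wrist'); marks(p,['tall_glass_mid']); cv2.imwrite('pics/w9.png',p['img'][:,:,::-1])
p=shot('side'); marks(p,['tall_glass_mid'])
"
```

```text
39.12 [655.6 109.9  87.6] [-1.57  -0.    -1.705] [ 0.  -0.6  0.9] 94.7 [ 0.07  0.68  1.57 -0.    0.89  0.2 ]
32 tall_glass_mid 0.84 [652.5 112.1  66.3] [314. 276.]
33 tall_glass_mid 0.89 [651.4 108.7  68.1] [373. 210.]
```

View pics/w9.png

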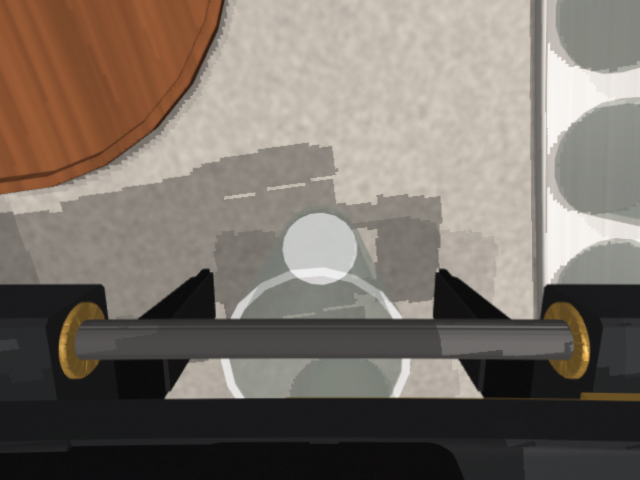

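The glass is centred between the fingers, with its rim midpoint near column 316 and foot at (320,248). I'll close on it.

Request:
{"name": "apply_moves", "arguments": {
  "increments": [
    [[0, 0.4, -0.2], [0, 0, 0], 9.5],
    [[0, 0.2, 0], [0, 0, 0], 9.5],
    [[0, 0, 0], [0, 0, 0], 6],
    [[0, 0, 0], [0, 0, 0], 4],
    [[0, 0, 0], [0, 0, 0], 4]
  ]
}}

```text
t: 39.95
eef_pos: [653.5, 110.2, 81.5]
tcp_rot: [-1.569, 0.0, -1.705]
ft_force: [-1.0, -0.0, -0.3]
opening: 0.741
```

Request:
{"name": "apply_moves", "arguments": {
  "increments": [
    [[0, 0, 0], [0, 0, 0], 4],
    [[0, 0, 0], [0, 0, 0], 4],
    [[0, 0, 0], [0, 0, 0], 4],
    [[0, 0, 0], [0, 0, 0], 4],
    [[0, 0, 0], [0, 0, 0], 4]
  ]
}}

```text
t: 40.58
eef_pos: [653.5, 110.2, 81.5]
tcp_rot: [-1.569, 0.0, -1.705]
ft_force: [0.0, 0.6, -0.9]
opening: 0.607
```

```bash
python3 -c "
from h import *
st(); plan([(653,110.5,160,-1.7,4,5),(421,305.7,160,-1.7,4,10)])
"
```

```text
40.58 [653.5 110.2  81.5] [-1.569  0.    -1.705] [ 0.   0.6 -0.9] 57.7 [ 0.07  0.69  1.58 -0.    0.87  0.2 ]
[[[-0.0,-1.57,-0.01],[-0.1,-0.1,-0.0],4],[[-0.01,-1.57,-0.01],[0.0,-0.1,0.0],4],[[-0.0,-1.57,-0.01],[0.0,-0.1,0.0],4],[[-0.01,-1.57,-0.01],[0.0,-0.1,0.0],4],[[-0.0,-1.57,-0.01],[0.0,-0.1,0.0],4]]
[[[-1.65,0.0,-2.55],[0.0,0.0,-0.0],4],[[-1.64,0.0,-2.54],[0.0,0.0,0.0],4],[[-1.65,0.0,-2.55],[0.0,0.0,0.0],4],[[-1.65,0.0,-2.54],[0.0,0.0,0.0],4],[[-1.64,0.01,-2.55],[0.0,0.0,0.0],4]]
[[[-1.65,-0.0,-2.55],[0.0,0.0,0.0],4],[[-1.65,-0.0,-2.54],[0.0,0.0,0.0],4],[[-1.65,-0.0,-2.55],[0.0,0.0,0.0],4],[[-1.64,0.0,-2.55],[0.0,0.0,0.0],4],[[-1.65,0.0,-2.54],[0.0,0.0,0.0],4]]
```

Request:
{"name": "apply_moves", "arguments": {
  "increments": [
    [[0, -0.7, 0], [0, 0, 0], 4],
    [[0, -1.4, 0], [0, 0, 0], 4],
    [[0, -1.8, 0], [0, 0, 0], 4],
    [[0, -1.8, 0], [0, 0, 0], 4],
    [[-0.4, -1.2, -0.6], [0, 0, 0], 4]
  ]
}}

```text
t: 41.2
eef_pos: [647.8, 114.9, 155.3]
tcp_rot: [-1.57, 0.0, -1.705]
ft_force: [-0.4, -0.7, -1.6]
opening: 0.605
```

Request:
{"name": "apply_moves", "arguments": {
  "increments": [
    [[-0.9, 0, -1.4], [0, 0, 0], 4],
    [[-1.5, 0, -2.3], [0, 0, 0], 4],
    [[-1.7, 0, -2.6], [0, 0, 0], 4],
    [[-1.7, 0, -2.6], [0, 0, 0], 4],
    [[-1.7, 0, -2.6], [0, 0, 0], 4]
  ]
}}

```text
t: 41.82
eef_pos: [536.9, 208.7, 155.1]
tcp_rot: [-1.571, -0.0, -1.706]
ft_force: [0.2, -0.1, -2.9]
opening: 0.608
```

Request:
{"name": "apply_moves", "arguments": {
  "increments": [
    [[-1.7, 0, -2.6], [0, 0, 0], 4],
    [[-1.7, 0, -2.6], [0, 0, 0], 4],
    [[-1.6, 0, -2.5], [0, 0, 0], 4],
    [[-1.2, 0, -1.8], [0, 0, 0], 4],
    [[-0.5, 0, -0.8], [0, 0, 0], 4]
  ]
}}

```text
t: 42.45
eef_pos: [433.1, 293.4, 153.8]
tcp_rot: [-1.575, -0.002, -1.702]
ft_force: [-0.1, 0.6, -2.0]
opening: 0.61
```

```bash
python3 -c "
from h import *
st(); plan([(421,305.7,130,-1.7,4,5)])
"
```

```text
42.45 [433.1 293.4 153.8] [-1.575 -0.002 -1.702] [-0.1  0.6 -2. ] 58.0 [0.47 0.43 1.87 0.   0.85 0.6 ]
[[[-0.21,0.48,-0.27],[0.2,-0.0,0.1],4],[[-0.21,0.47,-0.27],[0.0,-0.0,0.0],4],[[-0.22,0.48,-0.27],[0.0,-0.0,0.0],4],[[-0.21,0.48,-0.28],[0.0,-0.0,0.0],4],[[-0.21,0.47,-0.27],[0.0,-0.0,0.0],4]]
```

Request:
{"name": "apply_moves", "arguments": {
  "increments": [
    [[-0.2, 0.5, -0.3], [0.2, 0, 0.1], 4],
    [[-0.3, 1.0, -0.3], [0, 0, 0], 4],
    [[-0.2, 1.0, -0.3], [0, 0, 0], 4],
    [[-0.2, 0.8, -0.2], [0, 0, 0], 4],
    [[-0.1, 0.4, -0.1], [0, 0, 0], 4]
  ]
}}

```text
t: 43.08
eef_pos: [421.9, 304.8, 113.5]
tcp_rot: [-1.572, -0.001, -1.703]
ft_force: [0.6, 0.6, -2.3]
opening: 0.607
```

```bash
python3 -c "
from h import *
st(); plan([(421,305.7,96,-1.7,4,5)])
p=shot('side'); marks(p,['tall_glass_mid']); p=shot('wrist'); marks(p,['juice_coaster_top','juice_underplate_top','tall_glass_mid'])
"
```

```text
43.08 [421.9 304.8 113.5] [-1.572e+00 -1.000e-03 -1.703e+00] [ 0.6  0.6 -2.3] 57.7 [ 0.5   0.48  1.92 -0.    0.74  0.63]
[[[-0.02,0.35,-0.02],[0.1,-0.0,0.0],4],[[-0.01,0.35,-0.02],[0.0,-0.0,0.0],4],[[-0.02,0.35,-0.02],[0.0,-0.0,0.0],4],[[-0.01,0.35,-0.02],[0.0,-0.0,0.0],4],[[-0.02,0.35,-0.03],[0.0,-0.0,0.0],4]]
34 tall_glass_mid 0.71 [421.4 303.1 100.6] [271. 184.]
35 juice_underplate_top 0.61 [557.7 328.   13.7] [529. 178.]
35 tall_glass_mid 0.77 [421.  307.7  98.9] [318. 278.]
```

Request:
{"name": "apply_moves", "arguments": {
  "increments": [
    [[0, 0.5, 0], [0, 0, 0], 4],
    [[0, 0.5, 0], [0, 0, 0], 4],
    [[0, 0.4, 0], [0, 0, 0], 4],
    [[0, 0.2, 0], [0, 0, 0], 4],
    [[0, 0.1, 0], [0, 0, 0], 4]
  ]
}}

```text
t: 44.0
eef_pos: [422.5, 304.9, 96.8]
tcp_rot: [-1.57, 0.0, -1.703]
ft_force: [0.3, 0.7, -2.0]
opening: 0.607
```

```bash
python3 -c "
from h import *
st()
"
```

```text
44.0 [422.5 304.9  96.8] [-1.57   0.    -1.703] [ 0.3  0.7 -2. ] 57.7 [ 0.5   0.51  1.93 -0.    0.7   0.63]
```

Request:
{"name": "apply_moves", "arguments": {
  "increments": [
    [[0, 0.15, -0.1], [0, 0, 0], 4],
    [[0, 0.15, 0], [0, 0, 0], 4],
    [[0, 0.05, 0], [0, 0, 0], 4],
    [[0, 0, 0], [0, 0, 0], 4],
    [[0, 0, 0], [0, 0, 0], 4]
  ]
}}

```text
t: 44.62
eef_pos: [421.5, 305.2, 93.5]
tcp_rot: [-1.569, 0.001, -1.703]
ft_force: [0.2, 0.1, -1.2]
opening: 0.609
```

```bash
python3 -c "
from h import *
st()
"
```

```text
44.62 [421.5 305.2  93.5] [-1.569e+00  1.000e-03 -1.703e+00] [ 0.2  0.1 -1.2] 57.9 [0.5  0.51 1.94 0.   0.69 0.63]
```

Request:
{"name": "apply_moves", "arguments": {
  "increments": [
    [[0, 0.05, 0], [0, 0, 0], 4],
    [[0, 0, 0], [0, 0, 0], 6.5],
    [[0, 0, 0], [0, 0, 0], 9.5],
    [[0, 0, 0], [0, 0, 0], 9.5],
    [[0, 0, 0], [0, 0, 0], 9.5]
  ]
}}

```text
t: 45.25
eef_pos: [421.9, 305.4, 93.5]
tcp_rot: [-1.568, 0.002, -1.703]
ft_force: [-0.7, 0.3, 0.4]
opening: 0.942
```

Request:
{"name": "apply_moves", "arguments": {
  "increments": [
    [[0, -0.6, 0], [0, 0, 0], 9.5],
    [[0, -2, 0], [0, 0, 0], 9.5],
    [[0, -3, 0], [0, 0, 0], 9.5],
    [[0, -3, 0], [0, 0, 0], 9.5],
    [[0, -3, 0], [0, 0, 0], 9.5]
  ]
}}

```text
t: 45.88
eef_pos: [420.9, 304.8, 212.4]
tcp_rot: [-1.572, -0.001, -1.703]
ft_force: [-0.4, 0.3, -0.6]
opening: 0.999
```

```bash
python3 -c "
from h import *
st(); plan([(430,-110,210,-2.951,9.5,15)])
"
```

```text
45.88 [420.9 304.8 212.4] [-1.572e+00 -1.000e-03 -1.703e+00] [-0.4  0.3 -0.6] 95.0 [0.5  0.34 1.82 0.   0.98 0.63]
[[[2.73,0.02,0.43],[0.1,4.8,0.0],9.5],[[2.69,0.02,0.65],[0.0,4.8,0.0],9.5],[[2.62,0.01,0.87],[0.0,4.8,0.0],9.5],[[2.55,0.02,1.1],[0.0,4.8,0.0],9.5],[[2.44,0.02,1.3],[0.0,4.8,0.0],9.5]]
[[[2.32,0.02,1.5],[0.0,4.8,0.0],9.5],[[2.19,0.02,1.69],[0.0,4.8,0.0],9.5],[[2.04,0.01,1.86],[0.0,4.8,0.0],9.5],[[1.88,0.02,2.03],[0.0,4.8,0.0],9.5],[[1.7,0.02,2.18],[0.0,4.8,0.0],9.5]]
[[[1.51,0.02,2.32],[0.0,4.8,0.0],9.5],[[1.31,0.02,2.43],[0.0,4.8,0.0],9.5],[[1.11,0.01,2.54],[0.0,4.8,0.0],9.5],[[0.89,0.02,2.62],[0.0,4.8,0.0],9.5],[[0.67,0.02,2.68],[0.0,4.8,0.0],9.5]]
```

Request:
{"name": "apply_moves", "arguments": {
  "increments": [
    [[2.7, 0, 0.4], [0, 4.8, 0], 9.5],
    [[2.7, 0, 0.6], [0, 4.8, 0], 9.5],
    [[2.6, 0, 0.9], [0, 4.8, 0], 9.5],
    [[2.5, 0, 1.1], [0, 4.8, 0], 9.5],
    [[2.4, 0, 1.3], [0, 4.8, 0], 9.5]
  ]
}}

```text
t: 46.5
eef_pos: [423.8, 165.6, 216.8]
tcp_rot: [-1.567, 0.005, -2.132]
ft_force: [0.4, 0.4, 0.6]
opening: 0.997
```

Request:
{"name": "apply_moves", "arguments": {
  "increments": [
    [[2.3, 0, 1.5], [0, 4.8, 0], 9.5],
    [[2.2, 0, 1.7], [0, 4.8, 0], 9.5],
    [[2.0, 0, 1.9], [0, 4.8, 0], 9.5],
    [[1.9, 0, 2.0], [0, 4.8, 0], 9.5],
    [[1.7, 0, 2.2], [0, 4.8, 0], 9.5]
  ]
}}

```text
t: 47.12
eef_pos: [424.7, 22.9, 218.7]
tcp_rot: [-1.568, 0.008, -2.565]
ft_force: [0.3, 0.5, 0.8]
opening: 0.997
```

Request:
{"name": "apply_moves", "arguments": {
  "increments": [
    [[1.5, 0, 2.3], [0, 4.8, 0], 9.5],
    [[1.3, 0, 2.4], [0, 4.8, 0], 9.5],
    [[1.0, 0, 2.3], [0, 4.6, 0], 9.5],
    [[0.5, 0, 1.5], [0, 3, 0], 9.5],
    [[0, 0, 0], [0, 0, 0], 9.5]
  ]
}}

```text
t: 47.75
eef_pos: [423.9, -77.3, 220.6]
tcp_rot: [-1.57, 0.011, -2.878]
ft_force: [-0.2, 0.4, -0.6]
opening: 0.998
```

```bash
python3 -c "
from h import *
st(); p=shot('wrist'); marks(p,['square_dish_mid']);cv2.imwrite('pics/w10.png',p['img'][:,:,::-1])
p=shot('top'); cv2.imwrite('pics/top3.png',p['img'][:,:,::-1])
"
```

```text
47.75 [423.9 -77.3 220.6] [-1.57   0.011 -2.878] [-0.2  0.4 -0.6] 94.9 [-0.34  0.2   2.    0.01  0.92  0.97]
36 square_dish_mid 0.7 [ 459.3 -119.9    8.1] [378. 189.]
```

View pics/w10.png

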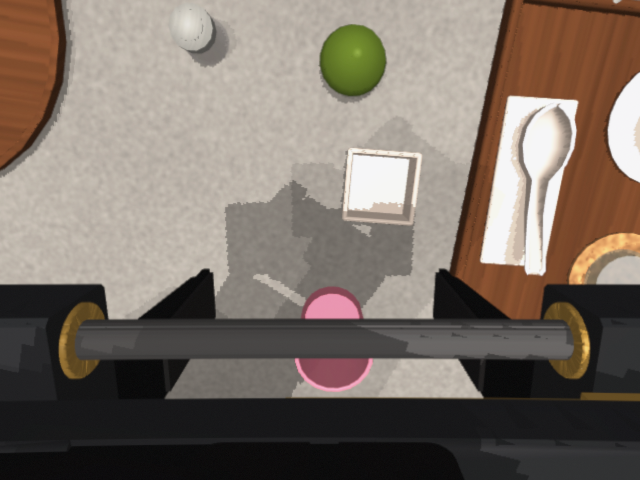

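The dish rim corners are at (347,148), (421,152), (416,225) and (342,221). The spoon lies on its rest at the upper right.

```bash
python3 -c "
from h import *
p=shot('wrist')
C=np.array([onplane(p,q,30)[:2] for q in ((347,148),(421,152),(416,225),(342,221))]); print('dish',C.mean(0),[np.degrees(np.arctan2(*(C[i]-C[j])[::-1])).round(1) for i,j in ((0,1),(3,2),(1,2),(0,3))],[np.linalg.norm(C[i]-C[i-1]).round(1) for i in range(4)])
plan([(463,-119,130,-2.951,9.5,5),(463,-119,50,-2.951,9.5,5)])
"
```

```text
dish [ 463.37142405 -117.23595855] [np.float64(102.2), np.float64(102.1), np.float64(14.4), np.float64(12.0)] [np.float64(62.8), np.float64(62.6), np.float64(62.9), np.float64(65.3)]
[[[-0.51,1.81,1.03],[-0.1,0.9,-0.6],9.5],[[-0.54,1.81,1.03],[0.0,0.9,0.0],9.5],[[-0.56,1.81,1.02],[0.0,0.9,0.0],9.5],[[-0.58,1.81,1.01],[0.0,0.9,0.0],9.5],[[-0.59,1.8,1.0],[0.0,0.9,0.0],9.5]]
[[[0.0,1.6,0.0],[0.1,-0.0,-0.0],9.5],[[0.0,1.6,-0.0],[0.0,-0.0,0.0],9.5],[[0.0,1.6,-0.0],[0.0,-0.0,0.0],9.5],[[0.0,1.6,-0.0],[0.0,-0.0,0.0],9.5],[[0.0,1.6,-0.01],[0.0,-0.0,0.0],9.5]]
```

Request:
{"name": "apply_moves", "arguments": {
  "increments": [
    [[-0.5, 1.7, 1.0], [-0.1, 0.7, -0.6], 9.5],
    [[-0.5, 1.8, 1.0], [0, 0.7, 0], 9.5],
    [[-0.6, 1.8, 1.0], [0, 0.7, 0], 9.5],
    [[-0.6, 1.8, 1.0], [0, 0.6, 0], 9.5],
    [[-0.5, 1.8, 0.7], [0, 0.5, 0], 9.5]
  ]
}}

```text
t: 48.58
eef_pos: [463.8, -112.5, 130.6]
tcp_rot: [-1.57, 0.003, -2.924]
ft_force: [-1.1, 0.2, 0.7]
opening: 0.998
```

Request:
{"name": "apply_moves", "arguments": {
  "increments": [
    [[0, 1.6, 0], [0, 0, 0], 9.5],
    [[0, 1.6, 0], [0, 0, 0], 9.5],
    [[0, 1.4, 0], [0, 0, 0], 9.5],
    [[0, 1, 0], [0, 0, 0], 9.5],
    [[0, 0.5, 0], [0, 0, 0], 9.5]
  ]
}}

```text
t: 49.2
eef_pos: [464.7, -110.2, 66.6]
tcp_rot: [-1.571, 0.002, -2.918]
ft_force: [-0.3, 0.5, 0.8]
opening: 0.996
```

```bash
python3 -c "
from h import *
st(); p=shot('wrist'); marks(p,['square_dish_mid']);cv2.imwrite('pics/w11.png',p['img'][:,:,::-1])
plan([(463.3,-118,5,-2.935,9.5,5)])
"
```

```text
49.2 [ 464.7 -110.2   66.6] [-1.571e+00  2.000e-03 -2.918e+00] [-0.3  0.5  0.8] 94.7 [-0.37  0.51  2.06  0.    0.57  0.97]
39 square_dish_mid 0.65 [ 461.1 -119.9   10.3] [339. 270.]
[[[0.06,1.23,0.14],[-0.0,0.2,-0.1],9.5],[[0.06,1.24,0.15],[0.0,0.2,0.0],9.5],[[0.06,1.23,0.14],[0.0,0.2,0.0],9.5],[[0.06,1.24,0.15],[0.0,0.2,0.0],9.5],[[0.06,1.23,0.14],[0.0,0.2,0.0],9.5]]
```

View pics/w11.png

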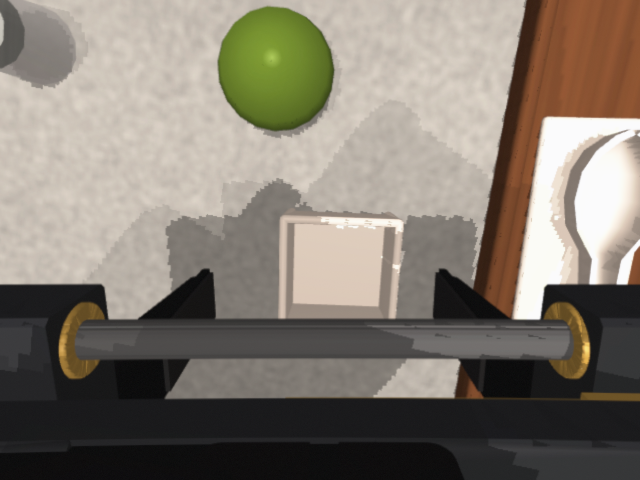

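The dish is nearly square to the tool. Its far rim edge runs from (281,214) to (403,219) and it sits about 16 px to the right of the finger centre.

```bash
python3 -c "
from h import *
p=shot('wrist'); a=onplane(p,(281,214),30);b=onplane(p,(403,219),30); m=(a+b)/2; d=(a-b)[:2]; th=np.arctan2(d[1],d[0])-np.pi/2
u=np.array([np.cos(th),np.sin(th)]); print(np.hypot(*d),np.degrees(th),m[:2]-32*u)
"
```

```text
61.37479721392648 10.444882412737938 [ 463.25418745 -118.73900451]
```

Request:
{"name": "apply_moves", "arguments": {
  "increments": [
    [[0.1, 1.3, 0.2], [0, 0.7, -0.1], 9.5],
    [[0.1, 1.4, 0.2], [0, 0.7, 0], 9.5],
    [[0.1, 1.4, 0.2], [0, 0.6, 0], 9.5],
    [[0, 0.9, 0.1], [0, 0, 0], 9.5],
    [[0, 0.4, 0], [0, 0, 0], 9.5]
  ]
}}

```text
t: 49.98
eef_pos: [463.4, -118.8, 9.6]
tcp_rot: [-1.57, 0.002, -2.956]
ft_force: [-0.5, 0.8, -0.8]
opening: 0.996
```

```bash
python3 -c "
from h import *
st(); plan([(463.3,-118.5,4.5,-2.953,9.5,2)])
"
```

```text
49.98 [ 463.4 -118.8    9.6] [-1.570e+00  2.000e-03 -2.956e+00] [-0.5  0.8 -0.8] 94.7 [-0.39  0.62  2.09  0.    0.43  1.  ]
[[[0.0,0.26,-0.01],[-0.0,-0.1,-0.1],9.5],[[0.01,0.25,-0.02],[0.0,-0.1,0.0],9.5],[[0,0,0],[0,0,0],9.5],[[0,0,0],[0,0,0],9.5],[[0,0,0],[0,0,0],9.5]]
```

Request:
{"name": "apply_moves", "arguments": {
  "increments": [
    [[0, 0.3, 0], [0, 0, -0.1], 9.5],
    [[0, 0.2, 0], [0, 0, 0], 9.5],
    [[0, 0, 0], [0, 0, 0], 6],
    [[0, 0, 0], [0, 0, 0], 4],
    [[0, 0, 0], [0, 0, 0], 4]
  ]
}}

```text
t: 50.6
eef_pos: [463.8, -118.7, 4.8]
tcp_rot: [-1.569, 0.001, -2.956]
ft_force: [0.4, 0.5, 0.5]
opening: 0.741
```

Request:
{"name": "apply_moves", "arguments": {
  "increments": [
    [[0, 0, 0], [0, 0, 0], 4],
    [[0, 0, 0], [0, 0, 0], 4],
    [[0, 0, 0], [0, 0, 0], 4],
    [[0, 0, 0], [0, 0, 0], 4],
    [[0, 0, 0], [0, 0, 0], 4]
  ]
}}

```text
t: 51.22
eef_pos: [463.8, -118.7, 4.9]
tcp_rot: [-1.569, 0.001, -2.956]
ft_force: [1.0, -0.3, -0.9]
opening: 0.663
```

```bash
python3 -c "
from h import *
st(); plan([(463.3,-118.5,110,-2.953,4,5),(557,310,125,-2.953,4,14)])
"
```

```text
51.23 [ 463.8 -118.7    4.9] [-1.569e+00  1.000e-03 -2.956e+00] [ 1.  -0.3 -0.9] 63.1 [-0.39  0.63  2.09 -0.    0.42  1.  ]
[[[0.01,-2.1,-0.0],[-0.1,-0.0,-0.0],4],[[0.0,-2.11,-0.01],[0.0,-0.0,0.0],4],[[0.01,-2.1,-0.01],[0.0,-0.0,0.0],4],[[0.01,-2.1,-0.0],[0.0,-0.0,0.0],4],[[0.0,-2.1,-0.01],[0.0,-0.0,0.0],4]]
[[[-1.22,-0.11,-2.88],[0.0,-0.0,-0.0],4],[[-1.23,-0.1,-2.89],[0.0,-0.0,0.0],4],[[-1.22,-0.11,-2.88],[0.0,-0.0,0.0],4],[[-1.22,-0.1,-2.89],[0.0,-0.0,0.0],4],[[-1.22,-0.11,-2.88],[0.0,-0.0,0.0],4]]
[[[-1.23,-0.1,-2.89],[0.0,-0.0,0.0],4],[[-1.22,-0.11,-2.88],[0.0,-0.0,0.0],4],[[-1.22,-0.1,-2.89],[0.0,-0.0,0.0],4],[[-1.22,-0.11,-2.88],[0.0,-0.0,0.0],4],[[-1.23,-0.11,-2.89],[0.0,-0.0,0.0],4]]
[[[-1.22,-0.1,-2.88],[0.0,-0.0,0.0],4],[[-1.22,-0.11,-2.88],[0.0,-0.0,0.0],4],[[-1.22,-0.1,-2.89],[0.0,-0.0,0.0],4],[[-1.23,-0.11,-2.88],[0.0,-0.0,0.0],4],[[0,0,0],[0,0,0],4]]
```

Request:
{"name": "apply_moves", "arguments": {
  "increments": [
    [[0, -0.8, 0], [0, 0, 0], 4],
    [[0, -1.6, 0], [0, 0, 0], 4],
    [[0, -2.2, 0], [0, 0, 0], 4],
    [[0, -2.4, 0], [0, 0, 0], 4],
    [[0, -2.2, 0], [0, 0, 0], 4]
  ]
}}

```text
t: 51.85
eef_pos: [462.8, -118.3, 100.0]
tcp_rot: [-1.571, -0.002, -2.956]
ft_force: [-0.7, 1.0, -2.1]
opening: 0.662
```

Request:
{"name": "apply_moves", "arguments": {
  "increments": [
    [[-0.7, -0.4, -1.6], [0, 0, 0], 4],
    [[-1.1, -0.1, -2.6], [0, 0, 0], 4],
    [[-1.3, -0.1, -3.1], [0, 0, 0], 4],
    [[-1.3, -0.1, -3.1], [0, 0, 0], 4],
    [[-1.3, -0.1, -3.1], [0, 0, 0], 4]
  ]
}}

```text
t: 52.48
eef_pos: [494.2, 31.0, 108.5]
tcp_rot: [-1.57, -0.001, -2.96]
ft_force: [-0.1, 0.4, -1.4]
opening: 0.663
```

Request:
{"name": "apply_moves", "arguments": {
  "increments": [
    [[-1.3, -0.1, -3.1], [0, 0, 0], 4],
    [[-1.3, -0.1, -3.1], [0, 0, 0], 4],
    [[-1.3, -0.1, -3.1], [0, 0, 0], 4],
    [[-1.3, -0.1, -3.1], [0, 0, 0], 4],
    [[-1.3, -0.1, -3.1], [0, 0, 0], 4]
  ]
}}

```text
t: 53.1
eef_pos: [527.3, 205.9, 110.5]
tcp_rot: [-1.571, -0.007, -2.958]
ft_force: [-0.0, 0.0, -1.2]
opening: 0.667
```

```bash
python3 -c "
from h import *
st(); plan([(557,325,80,-2.953,4,7)])
"
```

```text
53.1 [527.3 205.9 110.5] [-1.571 -0.007 -2.958] [-0.   0.  -1.2] 63.4 [0.26 0.54 1.81 0.   0.8  1.64]
[[[-0.73,0.43,-1.6],[0.0,-0.0,0.4],4],[[-0.73,0.44,-1.59],[0.0,-0.0,0.0],4],[[-0.73,0.43,-1.6],[0.0,-0.0,0.0],4],[[-0.73,0.44,-1.59],[0.0,-0.0,0.0],4],[[-0.72,0.44,-1.6],[0.0,-0.0,0.0],4]]
[[[-0.73,0.43,-1.59],[0.0,-0.0,0.0],4],[[-0.73,0.44,-1.6],[0.0,-0.0,0.0],4],[[0,0,0],[0,0,0],4],[[0,0,0],[0,0,0],4],[[0,0,0],[0,0,0],4]]
```

Request:
{"name": "apply_moves", "arguments": {
  "increments": [
    [[-0.9, 0.2, -2.0], [0, 0, 0.4], 4],
    [[-0.9, 0.3, -2.0], [0, 0, 0], 4],
    [[-0.9, 0.5, -2.0], [0, 0, 0], 4],
    [[-0.9, 0.5, -2.0], [0, 0, 0], 4],
    [[-0.8, 0.5, -1.6], [0, 0, 0], 4]
  ]
}}

```text
t: 53.72
eef_pos: [551.7, 316.9, 87.3]
tcp_rot: [-1.571, -0.003, -2.955]
ft_force: [0.3, -0.5, -1.3]
opening: 0.668
```

Request:
{"name": "apply_moves", "arguments": {
  "increments": [
    [[-0.5, 0.4, -1.0], [0, 0, 0], 4],
    [[-0.2, 0.3, -0.5], [0, 0, 0], 4],
    [[0, 0.2, 0], [0, 0, 0], 4],
    [[0, 0, 0], [0, 0, 0], 4],
    [[0, 0, 0], [0, 0, 0], 4]
  ]
}}

```text
t: 54.35
eef_pos: [556.1, 333.6, 77.0]
tcp_rot: [-1.57, -0.004, -2.956]
ft_force: [0.2, -1.0, -0.9]
opening: 0.661
```

```bash
python3 -c "
from h import *
st(); p=shot('wrist'); marks(p,['square_dish_mid','juice_underplate_top','tall_glass_mid']);cv2.imwrite('pics/w12.png',p['img'][:,:,::-1])
plan([(557,325,30,-2.953,4,5)])
"
```

```text
54.35 [556.1 333.6  77. ] [-1.57  -0.004 -2.956] [ 0.2 -1.  -0.9] 62.9 [0.44 0.68 1.62 0.   0.85 1.82]
41 square_dish_mid 0.74 [554.7 333.3  81.9] [324. 305.]
[[[0.01,0.94,0.18],[-0.0,-0.0,0.2],4],[[0.02,0.94,0.17],[0.0,-0.0,0.0],4],[[0.01,0.94,0.18],[0.0,-0.0,0.0],4],[[0.01,0.94,0.18],[0.0,-0.0,0.0],4],[[0.02,0.94,0.18],[0.0,-0.0,0.0],4]]
```

View pics/w12.png

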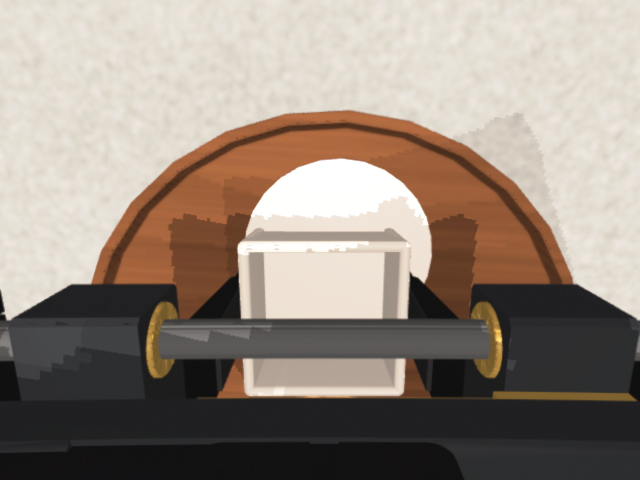

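The dish is held level over the underplate. The plate's outline shows its top at (340,159) and sides at about columns 245 and 432.

```bash
python3 -c "
from h import *
p=shot('wrist'); m=p['img'].copy()
hsv=cv2.cvtColor(m,cv2.COLOR_RGB2HSV); w=((hsv[...,1]<60)&(hsv[...,2]>140)).astype(np.uint8)
pts=[]
for v in range(163,226,4):
    c=np.where(w[v,200:480])[0]+200
    pts+= [onplane(p,(c[0],v),13)[:2],onplane(p,(c[-1],v),13)[:2]]
P=np.array(pts)
from scipy.optimize import least_squares
r=least_squares(lambda q:np.hypot(P[:,0]-q[0],P[:,1]-q[1])-q[2],[557,325,55],loss='soft_l1'); print(r.x,np.abs(r.fun).max())
r=least_squares(lambda q:np.hypot(P[:,0]-q[0],P[:,1]-q[1])-55,[557,325],loss='soft_l1'); print(r.x)
"
```

```text
[559.37709063 326.12741577  53.82626071] 0.40215774505180235
[557.75313017 325.82747849]
```

Request:
{"name": "apply_moves", "arguments": {
  "increments": [
    [[0, 0.8, 0.3], [0, 0, 0.2], 4],
    [[0, 1.2, 0.3], [0, 0, 0], 4],
    [[0, 1.2, 0.2], [0, 0, 0], 4],
    [[0, 1.0, 0], [0, 0, 0], 4],
    [[0, 0.5, 0], [0, 0, 0], 4]
  ]
}}

```text
t: 55.22
eef_pos: [557.3, 325.1, 26.1]
tcp_rot: [-1.57, -0.001, -2.956]
ft_force: [0.2, 0.1, -1.8]
opening: 0.666
```

```bash
python3 -c "
from h import *
st(); plan([(557.5,325.3,18,-2.955,4,3)])
"
```

```text
55.23 [557.3 325.1  26.1] [-1.570e+00 -1.000e-03 -2.956e+00] [ 0.2  0.1 -1.8] 63.3 [ 0.43  0.74  1.66 -0.    0.74  1.81]
[[[-0.01,0.27,-0.01],[-0.0,-0.0,0.1],4],[[-0.0,0.27,-0.0],[0.0,-0.0,0.0],4],[[-0.01,0.27,-0.01],[0.0,-0.0,0.0],4],[[0,0,0],[0,0,0],4],[[0,0,0],[0,0,0],4]]
```

Request:
{"name": "apply_moves", "arguments": {
  "increments": [
    [[0, 0.3, 0], [0, 0, 0], 4],
    [[0, 0.2, 0], [0, 0, 0], 4],
    [[0, 0.2, 0], [0, 0, 0], 4],
    [[0, 0.05, 0], [0, 0, 0], 4],
    [[0, 0, 0], [0, 0, 0], 4]
  ]
}}

```text
t: 55.85
eef_pos: [557.6, 325.4, 18.4]
tcp_rot: [-1.57, -0.0, -2.955]
ft_force: [0.2, -1.0, -1.4]
opening: 0.666
```

```bash
python3 -c "
from h import *
st()
"
```

```text
55.85 [557.6 325.4  18.4] [-1.57  -0.    -2.955] [ 0.2 -1.  -1.4] 63.3 [ 0.43  0.75  1.66 -0.    0.73  1.81]
```

Request:
{"name": "apply_moves", "arguments": {
  "increments": [
    [[0, 0.1, 0], [0, 0, 0], 4],
    [[0, 0, 0], [0, 0, 0], 6.5],
    [[0, 0, 0], [0, 0, 0], 9.5],
    [[0, 0, 0], [0, 0, 0], 9.5],
    [[0, 0, 0], [0, 0, 0], 9.5]
  ]
}}

```text
t: 56.48
eef_pos: [558.0, 325.7, 18.3]
tcp_rot: [-1.571, 0.001, -2.955]
ft_force: [-0.3, -0.2, 1.2]
opening: 0.944
```

Request:
{"name": "apply_moves", "arguments": {
  "increments": [
    [[0, -0.6, 0], [0, 0, 0], 9.5],
    [[0, -2, 0], [0, 0, 0], 9.5],
    [[0, -4, 0], [0, 0, 0], 9.5],
    [[0, -5, 0], [0, 0, 0], 9.5],
    [[0, -5, 0], [0, 0, 0], 9.5]
  ]
}}

```text
t: 57.1
eef_pos: [556.7, 325.1, 190.1]
tcp_rot: [-1.57, -0.003, -2.956]
ft_force: [0.2, -0.1, 0.7]
opening: 1.0
```

Request:
{"name": "apply_moves", "arguments": {
  "increments": [
    [[0, -5, 2], [0, 0, 0], 9.5],
    [[0, -3, 4], [0, 0, 0], 9.5],
    [[0, 0, 5], [0, 0, 0], 9.5],
    [[0, 0, 5], [0, 0, 0], 9.5],
    [[0, 0, 5], [0, 0, 0], 9.5]
  ]
}}

```text
t: 57.72
eef_pos: [595.8, 116.4, 286.7]
tcp_rot: [-1.571, 0.013, -2.95]
ft_force: [0.2, 0.2, 1.5]
opening: 1.0
```

Request:
{"name": "apply_moves", "arguments": {
  "increments": [
    [[0, 0, 5], [0, 0, 0], 9.5],
    [[0, 0, 3], [0, 0, 0], 9.5],
    [[0, 0, 0], [0, 0, 0], 9.5],
    [[0, 0, 0], [0, 0, 0], 9.5],
    [[0, 0, 0], [0, 0, 0], 9.5]
  ]
}}

```text
t: 58.35
eef_pos: [610.2, 33.8, 293.1]
tcp_rot: [-1.57, 0.019, -2.953]
ft_force: [0.3, -0.4, -0.4]
opening: 0.995
```

```bash
python3 -c "
from h import *
st()
for n in ('side','top'):
    p=shot(n); marks(p); cv2.imwrite('pics/%s9.png'%n,p['img'][:,:,::-1])
"; python3 -c "
import cv2,numpy as np
s=cv2.imread('pics/side9.png');t=cv2.imread('pics/top9.png')
a=cv2.resize(t[140:320,90:260],(400,424)) ; b=cv2.resize(t[140:320,400:570],(400,424))
cv2.imwrite('pics/final_top.png',np.hstack([a,b]))"
```

```text
58.35 [610.2  33.8 293.1] [-1.57   0.019 -2.953] [ 0.3 -0.4 -0.4] 94.6 [-0.05  0.4   1.5   0.    1.22  1.33]
43 tall_glass_mid 0.59 [421.7 305.2  83.4] [271. 189.]
43 tumbler_mid 0.85 [ 437.  -357.8   55.5] [393. 338.]
43 tumbler_mid 0.8 [ 327.7 -115.2   43. ] [294. 287.]
43 soup_bowl_mid 0.69 [ 577.2 -347.4   33.2] [447. 325.]
43 square_dish_mid 0.91 [558.9 326.4  29.4] [311. 196.]
43 soup_spoon_mid 0.81 [ 498.3 -246.6   29.7] [390. 308.]
43 soup_spoon_mid 0.73 [ 218.7 -265.2   16.6] [270. 352.]
43 soup_coaster_top 0.56 [ 437.3 -364.2   10.7] [392. 357.]
43 soup_underplate_top 0.77 [ 575.5 -346.1   12.6] [445. 333.]
43 spoon_rest_top 0.83 [ 497.1 -246.9   11.6] [388. 314.]
43 juice_coaster_top 0.45 [421.2 307.2  13.7] [271. 210.]
43 juice_underplate_top 0.7 [556.6 325.3  15.2] [311. 200.]
44 tall_glass_mid 0.66 [ 573.2 -350.4   28.8] [492. 187.]
44 tall_glass_mid 0.61 [422.8 304.7  82. ] [166. 261.]
44 tumbler_mid 0.64 [ 323.2 -112.4   41.6] [384. 310.]
44 tumbler_mid 0.56 [ 430.4 -362.7   57.3] [509. 253.]
44 soup_bowl_mid 0.59 [ 573.  -347.9   28.5] [491. 187.]
44 square_dish_mid 0.94 [555.2 325.8  29. ] [165. 202.]
44 soup_spoon_mid 0.6 [ 220.2 -263.3   17.6] [461. 362.]
44 soup_spoon_mid 0.59 [ 489.7 -253.1   28.4] [448. 227.]
44 soup_coaster_top 0.77 [ 435.4 -362.4   11.5] [501. 254.]
44 soup_underplate_top 0.85 [ 577.9 -349.2   11.3] [489. 188.]
44 spoon_rest_top 0.64 [ 494.1 -249.8    6.8] [444. 228.]
44 juice_coaster_top 0.75 [419.2 307.   12. ] [175. 268.]
44 juice_underplate_top 0.79 [553.  328.2   9.7] [167. 205.]
```

View pics/final_top.png

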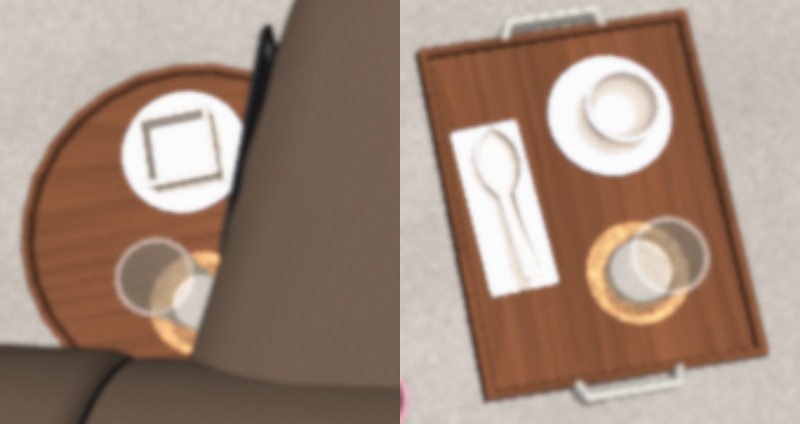

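View pics/side9.png

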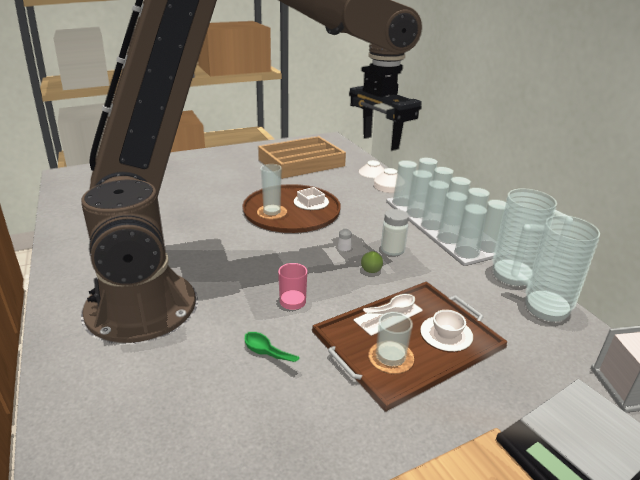

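Both views show all five things upright and centred in their places. The pink tumbler and green spoon have not moved, and the arm is clear. I'm handing in the job.

```bash
python3 -c "
from h import *
print(env.job_done())"
```

```text
the job is handed in; nothing more can be done
None
```

I laid up both trays in the order asked and handed the job in at about 58 s, well inside the 120 s limit. On the soup tray are the tumbler on its coaster, the bowl on its underplate and the spoon on its rest. On the juice tray are the tall glass on its coaster and the square dish on its underplate.

- **Last checks:** the final side and top pictures show everything upright, let go and in its place. In the top picture the arm hid part of the round tray.
- **Centring:** the networks put each thing within about 6 mm of its place. Part of that is their own error of about 4 mm. The last tool readings before letting go were within about 2 mm of the place centres I had measured.
- **Disagreements:** the top view's networks put the tumbler and bowl about 4–5 mm nearer the robot than where I released them. They put the spoon about 7 mm off, while the side view had it within about 3 mm. They also once labelled the bowl as the tall glass, and I ignored that.
- **Look-alikes and forces:** the pink tumbler and green spoon were not touched. No force reading I took was above about 3 N.

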